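# Load the ink drawer and park the printer carriage

### The arm

A 6-joint arm with a two-finger parallel gripper is mounted at the origin on the work surface. World frame = base frame: x ahead of the robot, y to its left, z up, the work surface at z = 0. Lengths are in m, angles in rad, forces in N, time in s.
With the tool pointing down it reaches from about 0.275 to 0.825 m from the base axis. Payload 5.2 kg.
Tool frame: the origin (TCP) lies at the very end of the fingers, on their centre line; the grasp point (between the pads) lies 19 mm behind it; z points along the fingers, y is the direction in which the jaws open and shut (so a half turn about z gives the same grasp; the last joint's range is limited). The gripper opens to 93 mm and grips with 3 to 60 N. Pads are 15 mm wide; open, the fingers measure 128 mm over their backs; the gripper's body (75 mm by 188 mm) begins 65 mm behind the grasp point.
Start: joints at [0.935, 0.259, 1.535, -0, 1.348, -0.203], TCP at [0.231, 0.499, 0.219] pointing down, gripper open.
Joint ranges: [-3.14, 3.14], [-0.91, 2.08], [0.19, 2.58], [-1.22, 4.36], [0.22, 2.71], [-3.12, 3.12]. Speed limits (rad/s): [2.57, 2.57, 3.14, 3.14, 3.14, 3.14].

### API

Orientations are given as a 3x3 rotation matrix whose columns are the frame's x, y, z axes.
In Python, from workcell import robot gives the robot as it stands. The module is installed in compiled form; this text tells all that it offers.
- The arm moves only by the shell command python3 -m pendant 'ROWS'. ROWS is JSON, a list of rows, each a list of 3 entries, a list of its own where there are three numbers: the finger opening in mm, from 0 to 93, then the shift along the tool's x, y, z in mm, then the turn about the tool's z in rad. A call has 1 to 10 rows; each row is the pose to reach, as a shift and turn from the pose measured when the call began, along the tool's axes at that moment; what a row does not reach only later rows make up. A row lasts 1/8 s, in which the tool goes at most 62.5 mm and 10.7 degrees, less where a joint would pass 70% of its speed; a pose out of reach is approached as far as the arm can. A call with a gripper value outside its range is refused whole. The fingers move at their own pace and stop on an object; the grip force is fixed at half the most. Time passes only in rows, so rows that repeat a pose let the fingers close. It gives the time, the measured TCP pose, the force and the opening at its end, in the units of the state.
- robot.get_obs(): the state, without advancing time (a new reading comes with each control period).
- robot.get_image(name): name is "scene" or "top"; returns the picture (384x512x3 uint8, red, green, blue); there is no depth.
- robot.camera_info(name): a dict with "camera_matrix" (3x3 intrinsics, pixels), "R" (3x3) and "t" (3): a world point X has camera coordinates R X + t. Camera axes: x right, y down, z forward; pixel columns grow to the right and rows downward; lengths in m; the calibration is good to about 2 mm. A picture is of the moment at which its call begins. camera_info takes no time and is no camera call.
- robot.finish_job(): hands the job in, once; it reports no verdict.
The state is a dict: "time_s": time; "joint_pos": joint angles; "dq": joint speeds; "tau": joint torques, N m; "position": TCP position; "tool_rot": TCP orientation; "wrist_force": force on the tool from outside, world axes, zero at the start; "wrist_torque": the same for the moment, N m; "gripper_width": finger opening in m.
Only numpy, scipy, OpenCV 4.12 (cv2) and the standard library are available. Lean on these libraries where they do the work, as an engineer would, in place of code of your own. Each camera call takes 0.05 s, during which the arm holds its last target.

### The job

Get the opened printer ready to go: pull the ink drawer out, stand every ink cartridge from the bench upright on the drawer's floor, and push the drawer fully home. Then wind the handwheel clockwise until the print carriage is right up against the orange end stop, let go, and leave the other things on the bench where they are.

Things in the scene. Friction and masses are not known exactly. Their poses are not given: they have to be found in the camera images.
- printer: opened printer, fixed: galvanised chassis 260 mm deep (x) by 500 wide (y), flat top plate 100 mm above the bench. Origin: foot of its front face, at mid width; the front, with the ink drawer, looks to its -x (towards the robot); +y is its left end as the robot sees it. Carriage and guide rods stand above the top plate, nothing above it before x = 50 mm
- ink_drawer (a joint): travel of the ink drawer in m: 0 fully home, 0.18 fully out; it slides to the printer's -x with about 2 N of friction and stays where it is left
- drawer_handle (a point): middle of the drawer's steel handle, a round bar 12 mm thick and 110 mm long along the printer's y, its axis 42 mm in front of the drawer's black front panel, 30 mm below the chassis top and 70 mm above the bench; axes as the printer's. It moves with the drawer
- drawer_floor (a point): middle of the drawer's inner floor, 16 mm above the bench; axes as the printer's; moves with the drawer. The open-topped tray spans x -100 to +94 mm and y -120 to +120 mm of this point; side and rear walls 30 mm high. Four cartridges fit side by side only with their length along x. With the drawer out by d, the chassis roofs over all beyond x = d - 99 mm, 76 mm above the floor
- drawer_front (a point): middle of the rear face of the drawer's black front panel (14 mm thick, 270 mm wide along y) at its top edge, 94 mm above the bench; axes as the printer's; moves with the drawer; 100 mm to -x of the middle of the drawer floor
- handwheel (a joint): turn of the handwheel in rad, growing clockwise as seen from above, 0 to 23.6; one turn moves the carriage 40 mm. About 0.05 N m of friction; it stays where it is left and does not turn past the value at which the carriage meets its stop
- wheel_hub (a point): top centre of the handwheel, on its vertical axis, 147 mm above the bench; the wheel is a black rim of 50 mm radius, 14 mm thick, with three steel spokes, on a black gearbox 120 x 120 x 100 mm high that stands against the printer's front face, to the -y side of the drawer
- crank_grip (a point): grip point on the wheel's red upright crank handle, a cylinder 24 mm across and 52 mm high that spins freely on its own pin, standing on the rim 50 mm from the wheel's axis; it runs from 152 to 204 mm above the bench, this point at 182 mm
- carriage (a joint): position of the print carriage along its guide rods in m: it grows towards the printer's +y, 0.15 when its face touches the orange stop; moved only by the handwheel
- carriage_face (a point): centre of the +y face of the print carriage, a black block 80 x 95 x 60 mm on the guide rods; the orange end stop block, 60 mm high, stands at the +y end of the rods, and this face meets it
- cart_cyan: ink cartridge, cyan with a white label band: block 90 mm long (its x), 46 wide (y), 40 high, with a pale grey grip rib centred on top, 46 long (x), 20 wide (y), 28 high; 68 mm high in all; 0.11 to 0.21 kg. Origin: centre of its underside, z up. Lift it by the rib, gripped along x or y. May be absent
- cart_magenta: ink cartridge, magenta with a white label band: block 90 mm long (its x), 46 wide (y), 40 high, with a pale grey grip rib centred on top, 46 long (x), 20 wide (y), 28 high; 68 mm high in all; 0.11 to 0.21 kg. Origin: centre of its underside, z up. Lift it by the rib, gripped along x or y. May be absent
- cart_yellow: ink cartridge, yellow with a white label band: block 90 mm long (its x), 46 wide (y), 40 high, with a pale grey grip rib centred on top, 46 long (x), 20 wide (y), 28 high; 68 mm high in all; 0.11 to 0.21 kg. Origin: centre of its underside, z up. Lift it by the rib, gripped along x or y. May be absent
- cart_black: ink cartridge, black with a white label band: block 90 mm long (its x), 46 wide (y), 40 high, with a pale grey grip rib centred on top, 46 long (x), 20 wide (y), 28 high; 68 mm high in all; 0.11 to 0.21 kg. Origin: centre of its underside, z up. Lift it by the rib, gripped along x or y. May be absent
- tape_roll: bystander: amber roll of tape lying flat, 60 mm across, 22 high; origin: centre of its underside
- screwdriver: bystander: screwdriver 170 mm long, lying; origin: under its middle
- cleaner: bystander: white bottle with a blue cap, 56 mm across, 150 high, standing; origin: centre of its underside
- screw_dish: bystander: low steel dish 90 mm across, 22 high; origin: centre of its underside
- feed_pad: bystander: black rubber feed pad 190 mm long with its shaft, 30 high, lying; origin: centre of its underside
- side_cutters: bystander: grey-handled side cutters 150 mm long, lying, 15 high; origin: under the joint
- bracket: bystander: galvanised angle bracket 100 x 50 x 38 mm high; origin: centre of its underside
There are look-alikes about, which are no part of the job. Of the things shaped like the cart_black, the black one is meant. Of the things shaped like the cart_yellow, the yellow one is meant.

How it is judged:
By the outcome, as a careful person would: the job done as asked, in the order asked, and still so for the second after the job is handed in, with the robot touching nothing.
Of cart_cyan, cart_magenta, cart_yellow, cart_black only 2 to 4 are there at a start; the rules pass over those that are not, and their reading is None.
At some moment in a run one of cart_cyan, cart_magenta, cart_yellow, cart_black may be knocked a few centimetres aside while the robot is not near it.
It also fails if it takes over 210 s, if anything falls off the work surface, if the arm or the gripper's body presses on something with over 40 N, if the wrist force passes 120 N, or if a joint passes its speed limit or range.

## Working session

There is one attempt and no reset: what is moved stays moved. The work goes in short steps, Python scripts to look and compute and a shell command to move; the robot and the scene stay as the last step left them, time stands still between calls to the robot, and variables do not carry over. Pictures are saved under pics/ and viewed, and the job is handed in when it is done.

```bash
mkdir -p pics; ls; python3 - <<'E'
from workcell import robot
import cv2,json
o=robot.get_obs();print({k:(v.tolist() if hasattr(v,'tolist') else v) for k,v in o.items()})
for n in("scene","top"):
    im=robot.get_image(n);cv2.imwrite(f"pics/{n}0.png",im[:,:,::-1]);c=robot.camera_info(n);print(n,c)
E
```

```text
pics
{'time_s': 0.0, 'joint_pos': [0.9351961302912409, 0.25930986495209274, 1.5360625832456856, 9.276638581502033e-06, 1.347973255983263, -0.20280891339767257], 'dq': [0.0015444408713615354, -0.0007889268149480662, -0.00037442820916433147, 0.001191022532167267, 0.0009909638681740052, 0.0003162988266883068], 'tau': [-0.001769360387697816, -43.72995972633362, -28.40011775493622, 0.07181244436651468, 0.04122626502066851, -0.00012957656963408226], 'position': [0.23033301818777654, 0.4988639488045624, 0.21784375374204126], 'tool_rot': [[-0.9077975529930468, 0.4194073252603425, -0.0010479970426563983], [0.41940847841295154, 0.9077965373739237, -0.0014053352791109966], [0.0003619601759956282, -0.001715298772553586, -0.9999984633662952]], 'wrist_force': [-0.2792558649119614, 0.2337346940277611, 1.1652123338586582], 'wrist_torque': [0.011432155077710563, 0.005154488991095434, -0.0006371756737979611], 'gripper_width': 0.09337611485208941}
scene {'camera_matrix': array([[497.18079686,   0.        , 254.10134653],
       [  0.        , 497.18079686, 188.94404926],
       [  0.        ,   0.        ,   1.        ]]), 'R': array([[-0.19978449,  0.9798168 , -0.00672358],
       [ 0.72582788,  0.1433796 , -0.67276755],
       [-0.65822492, -0.13928868, -0.73982337]]), 't': array([ 0.1724594 , -0.28684145,  2.45045015])}
top {'camera_matrix': array([[487.75496219,   0.        , 245.4870235 ],
       [  0.        , 487.75496219, 195.11538414],
       [  0.        ,   0.        ,   1.        ]]), 'R': array([[-0.01382133, -0.99973266, -0.01853586],
       [-0.99736014,  0.0151054 , -0.07102518],
       [ 0.07128618,  0.01750526, -0.99730228]]), 't': array([-0.04825068,  0.53032088,  1.68093669])}
```

View pics/scene0.png

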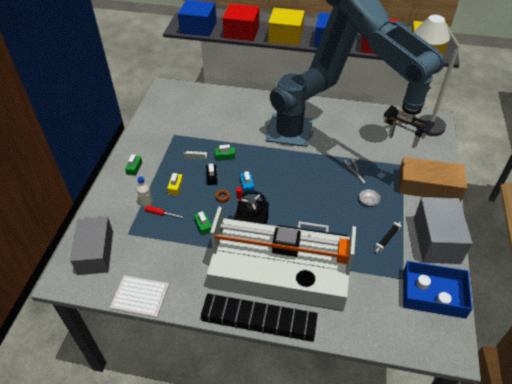

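View pics/top0.png

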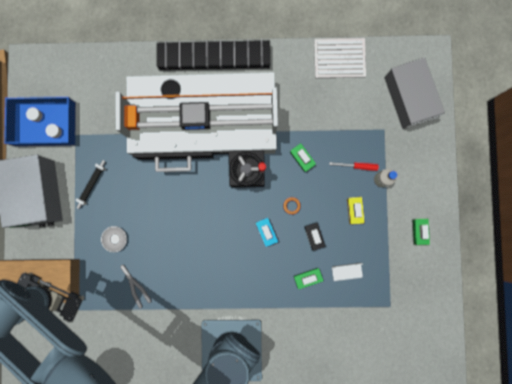

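The scene shows the printer, the drawer handle (top ~174,170) and the wheel (~248,168). Coloured blocks: cyan (267,232), black (315,236), yellow (356,210), three green ones (303,157), (421,231), (308,278), and a pale one (347,272). I'll enlarge to check which is which.

```bash
cat > h.py <<'E'
import numpy as np,cv2
from workcell import robot
def cam(n):
    c=robot.camera_info(n);return c["camera_matrix"],np.array(c["R"]),np.array(c["t"])
def ray(n,u,v):
    K,R,t=cam(n);d=R.T@np.linalg.inv(K)@np.array([u,v,1.]);return -R.T@t,d
def onz(n,u,v,z):
    o,d=ray(n,u,v);return o+d*(z-o[2])/d[2]
def proj(n,X):
    K,R,t=cam(n);p=K@(R@np.array(X)+t);return p[:2]/p[2]
def grab(n,name=None):
    im=np.ascontiguousarray(robot.get_image(n)[:,:,::-1])
    if name: cv2.imwrite(f"pics/{name}.png",im)
    return im
def crop(im,x0,y0,x1,y1,s,name):
    cv2.imwrite(f"pics/{name}.png",cv2.resize(im[y0:y1,x0:x1],None,fx=s,fy=s,interpolation=cv2.INTER_CUBIC))
def st():
    o=robot.get_obs();R=np.array(o["tool_rot"]);print("t",round(o["time_s"],2),"p",np.round(np.array(o["position"])*1000,1),"yaw(toolx)",round(np.arctan2(R[1,0],R[0,0]),4),"F",np.round(o["wrist_force"],1),"w",round(o["gripper_width"]*1000,1),"j6",round(o["joint_pos"][5],2),"j1",round(o["joint_pos"][0],2))
    return o
def togo(P,yaw=None,m=True):
    """shift in tool axes (mm) and turn about tool z to bring TCP to P (m), toolx yaw (mod pi)"""
    o=robot.get_obs();R=np.array(o["tool_rot"]);s=R.T@(np.array(P)-np.array(o["position"]))*1000
    out=[np.round(s,1).tolist()]
    if yaw is not None:
        cur=np.arctan2(R[1,0],R[0,0]);d=(yaw-cur+np.pi/2)%np.pi-np.pi/2
        out.append(("turn",round(-d,4),"or",round(-d-np.sign(-d)*np.pi,3),"j6",round(o["joint_pos"][5],2)))
    print(out);return out
E
python3 - <<'E'
from h import *
im=cv2.imread("pics/top0.png");crop(im,230,130,440,300,3.6,"ct0")
crop(im,105,60,290,200,4,"ct1")
im=cv2.imread("pics/scene0.png");crop(im,120,130,280,260,5,"cs0")
E
```

```text
(no output)
```

View pics/ct0.png

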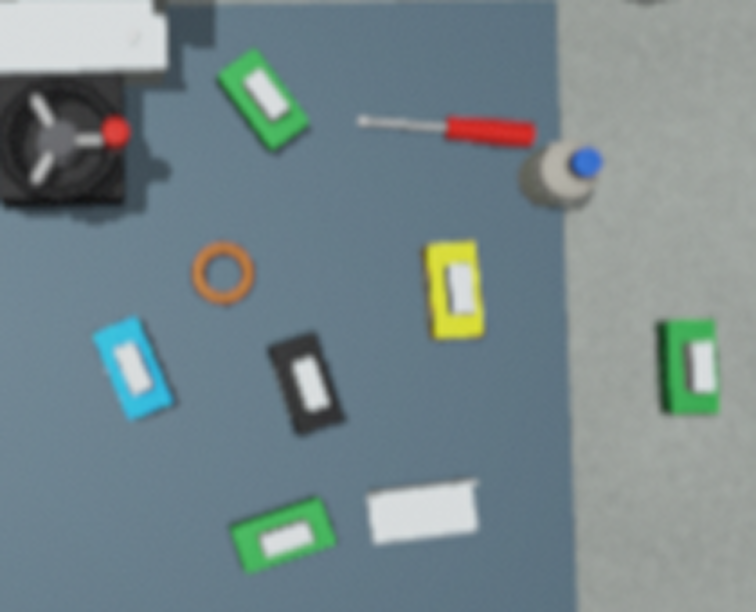

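View pics/ct1.png

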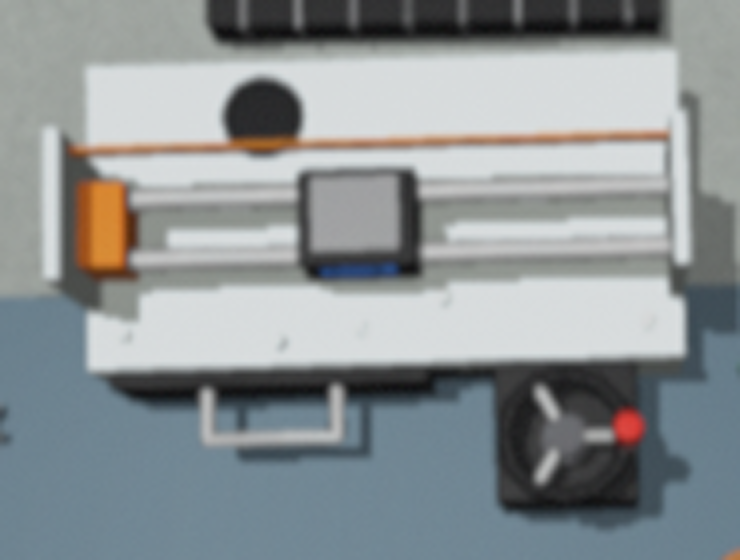

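View pics/cs0.png

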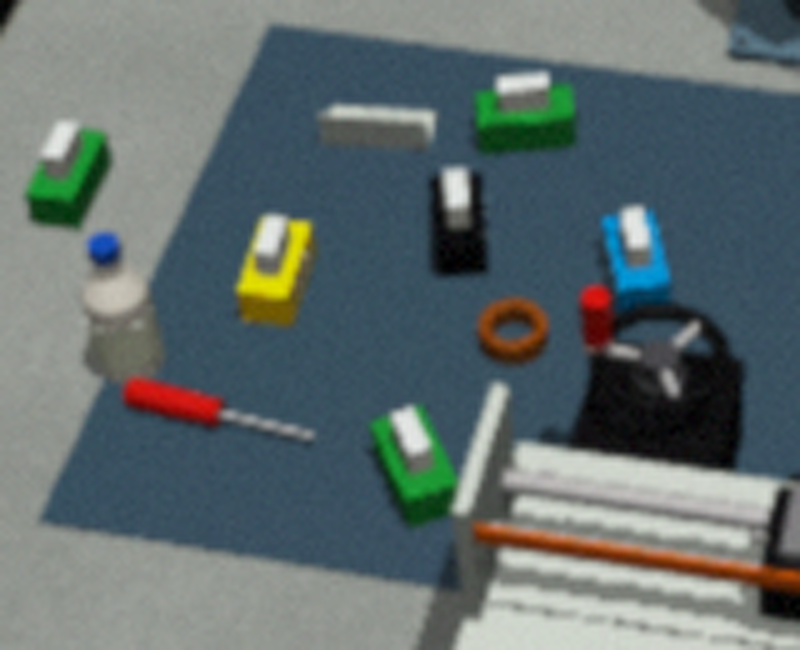

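Three real cartridges are present: cyan, black and yellow, each with a pale rib. The three greens are look-alikes, the plain pale block is the bracket, and magenta is absent. Now I'll measure.

```bash
cat >> h.py <<'E'
HS={"cyan":((90,120,90),(110,255,255)),"yellow":((22,120,90),(34,255,255)),"black":((0,0,0),(180,110,62))}
def cart(im,col,u,v,z0=0.0,r=28,verb=True):
    """top view: rib blob nearest (u,v) -> centre & yaw in world"""
    hsv=cv2.cvtColor(im,cv2.COLOR_BGR2HSV)
    u=int(u);v=int(v);x0,y0=max(u-r,0),max(v-r,0)
    sub=hsv[y0:y0+2*r,x0:x0+2*r]
    def best(m,amin):
        cs,_=cv2.findContours(m,cv2.RETR_EXTERNAL,cv2.CHAIN_APPROX_NONE)
        cs=[c for c in cs if cv2.contourArea(c)>amin]
        if not cs:return None
        return min(cs,key=lambda c:np.hypot(*(np.array(cv2.minAreaRect(c)[0])-r)))
    body=best(cv2.inRange(sub,HS[col][0],HS[col][1]),100)
    fill=np.zeros(sub.shape[:2],np.uint8)
    if body is not None: cv2.drawContours(fill,[cv2.convexHull(body)],-1,255,-1)
    rib=best(cv2.bitwise_and(cv2.inRange(sub,(0,0,150),(180,70,255)),fill),20)
    out={}
    for nm,c,z in(("body",body,.04),("rib",rib,.068)):
        if c is None: print(col,nm,"none");continue
        b=cv2.boxPoints(cv2.minAreaRect(c))+np.array([x0,y0])
        W=np.array([onz("top",p[0],p[1],z+z0) for p in b])
        e1=W[1]-W[0];e2=W[2]-W[1];L=e1 if np.linalg.norm(e1)>np.linalg.norm(e2) else e2
        yaw=np.arctan2(L[1],L[0]);yaw=(yaw+np.pi/2)%np.pi-np.pi/2
        out[nm]=(W.mean(0),yaw)
        if verb:print(col,nm,"px",b.mean(0).round(1),"xy",(W.mean(0)[:2]*1000).round(1),"yaw",round(yaw,3),"size",np.round(sorted([np.linalg.norm(e1)*1e3,np.linalg.norm(e2)*1e3]),0))
    return out
E
python3 - <<'E'
from h import *
im=cv2.imread("pics/top0.png")
for c,p in(("cyan",(267,232)),("black",(315,236)),("yellow",(356,210))):cart(im,c,*p)
# printer: top plate front corners (crop px/4+offset), z=.1
f=lambda u,v,z:print((u,v),(onz("top",u,v,z)*1000).round(1))
C=lambda a,b:(105+a/4,60+b/4)
for a in((88,372),(686,358),(86,66),(677,50)):f(*C(*a),.1)
print("handle ends");f(*C(205,440),.07);f(*C(340,434),.07)
print("hub");f(*C(565,434),.147);print("crank top");f(*C(629,427),.204)
# scene check of crank
f2=lambda u,v,z:print((u,v),(onz("scene",u,v,z)*1000).round(1))
f2(120+597/5,130+293/5,.204)
E
```

```text
cyan body px [266.6 231.8] xy [ 401.2 -126.6] yaw 0.388 size [49. 93.]
cyan rib px [266.6 231.7] xy [ 401.6 -126.1] yaw 0.389 size [20. 45.]
black body none
black rib none
yellow body px [355.7 210.3] xy [ 470.3 -432.2] yaw 0.069 size [48. 90.]
yellow rib px [357.4 209.6] xy [ 471.4 -432.2] yaw 0.093 size [22. 45.]
(127.0, 153.0) [671.3 337.9 100. ]
(276.5, 149.5) [ 674.6 -162.9  100. ]
(126.5, 76.5) [933.  340.5 100. ]
(274.25, 72.5) [ 936.9 -160.1  100. ]
handle ends
(156.25, 170.0) [616.1 245.6  70. ]
(190.0, 168.5) [619.4 130.5  70. ]
hub
(246.25, 168.5) [606.6 -61.8 147. ]
crank top
(262.25, 166.75) [ 604.  -112.6  204. ]
(239.4, 188.6) [ 604.  -109.3  204. ]
```

Measured values check out: the top plate is 501 × 262 mm against 500 × 260, the printer yaw is about 0.007, and the rib sizes match. The handle axis at x = 618 fits the expected 674-14-42. Next I'll go over the handle with the jaws along x.

```bash
python3 - <<'E'
from h import *
st();togo([.618,.188,.15],np.pi/2+.007)
E
```

```text
t 0.1 p [230.4 498.9 217.9] yaw(toolx) 2.7087 F [ 0.4 -0.3 -0.4] w 92.8 j6 -0.2 j1 0.94
[[-482.3, -119.5, 67.9], ('turn', np.float64(1.131), 'or', np.float64(-2.011), 'j6', np.float64(-0.2))]
```

```bash
python3 -m pendant '[[40,[-60,-15,0],0.16],[36,[-120,-30,0],0.32],[34,[-180,-45,0],0.48],[32,[-240,-60,0],0.64],[32,[-300,-75,0],0.8],[32,[-360,-90,0],0.96],[32,[-420,-105,0],1.131],[32,[-482,-119,20],1.131],[32,[-482,-119,40],1.131],[32,[-482,-119,50],1.131]]'; python3 - <<'E'
from h import *
st();togo([.618,.188,.053],np.pi/2+.007)
im=grab("scene","s1");crop(im,200,150,440,290,3.3,"s1c")
im=grab("top","t1");crop(im,105,60,345,200,3.3,"t1c")
E
```

```text
time_s: 1.35
position: [0.6174, 0.1877, 0.1656]
tool_rot: [[-0.005, 1.0, -0.005], [1.0, 0.005, -0.002], [-0.002, -0.005, -1.0]]
wrist_force: [0.4, 0.6, -0.0]
gripper_width: 0.0321
t 1.35 p [617.4 187.7 165.6] yaw(toolx) 1.5762 F [ 0.4  0.6 -0. ] w 32.1 j6 0.12 j1 0.12
[[0.5, 1.1, 112.6], ('turn', np.float64(-0.0016), 'or', np.float64(3.14), 'j6', np.float64(0.12))]
```

View pics/s1c.png

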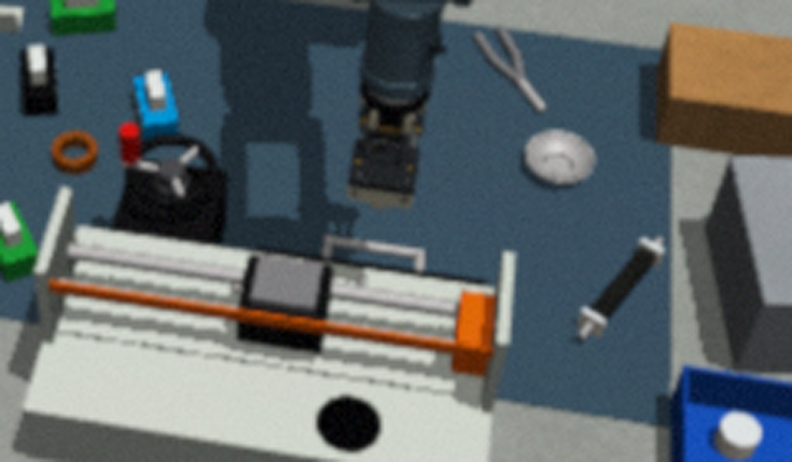

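The gripper hovers in front of the handle bar, which is at crop (328–420, 240–252). I'll cross-check the bar in this view, then descend.

```bash
python3 - <<'E'
from h import *
for a in((327,240),(422,251)):print((onz("scene",200+a[0]/3.3,150+a[1]/3.3,.074)*1000).round(1))
print(proj("scene",[.618,.188,.07]))
E
python3 -m pendant '[[32,[0,1,40],0],[32,[0,1,70],0],[32,[0,1,100],0],[32,[0,1,112],0],[32,[0,1,112],0]]'
```

```text
[621.7 133.   74. ]
[616.3 246.3  74. ]
[312.96487475 224.75419601]
time_s: 2.08
position: [0.6167, 0.1894, 0.0546]
tool_rot: [[-0.008, 1.0, -0.005], [1.0, 0.008, -0.002], [-0.002, -0.005, -1.0]]
wrist_force: [0.2, 0.6, 0.5]
gripper_width: 0.032
```

```bash
python3 -m pendant '[[0,[0,0,0],0],[0,[0,0,0],0],[0,[0,0,0],0],[0,[0,0,0],0],[0,[0,-10,0],0],[0,[0,-25,0],0]]'; python3 -m pendant '[[0,[0,-15,0],0],[0,[0,-32,0],0],[0,[0,-49,0],0],[0,[0,-66,0],0],[0,[0,-83,0],0],[0,[0,-100,0],0],[0,[0,-117,0],0],[0,[0,-134,0],0],[0,[0,-148,0],0],[0,[0,-148,0],0]]';  python3 - <<'E'
from h import *
st();togo([.440,.1875,.053],np.pi/2+.007)
im=grab("top","t2");crop(im,80,60,320,240,3.2,"t2c")
E
```

```text
time_s: 2.82
position: [0.5933, 0.1895, 0.0561]
tool_rot: [[-0.008, 1.0, -0.0], [1.0, 0.008, -0.001], [-0.001, -0.001, -1.0]]
wrist_force: [3.2, 1.2, 5.6]
gripper_width: 0.0111
time_s: 4.08
position: [0.4432, 0.1882, 0.0561]
tool_rot: [[-0.008, 1.0, -0.003], [1.0, 0.008, -0.001], [-0.001, -0.003, -1.0]]
wrist_force: [-1.7, 1.0, 3.5]
gripper_width: 0.011
t 4.08 p [443.2 188.2  56.1] yaw(toolx) 1.5791 F [-1.7  1.   3.5] w 11.0 j6 0.16 j1 0.17
[[-0.7, -3.2, 3.1], ('turn', np.float64(0.0014), 'or', np.float64(-3.14), 'j6', np.float64(0.16))]
```

View pics/t2c.png

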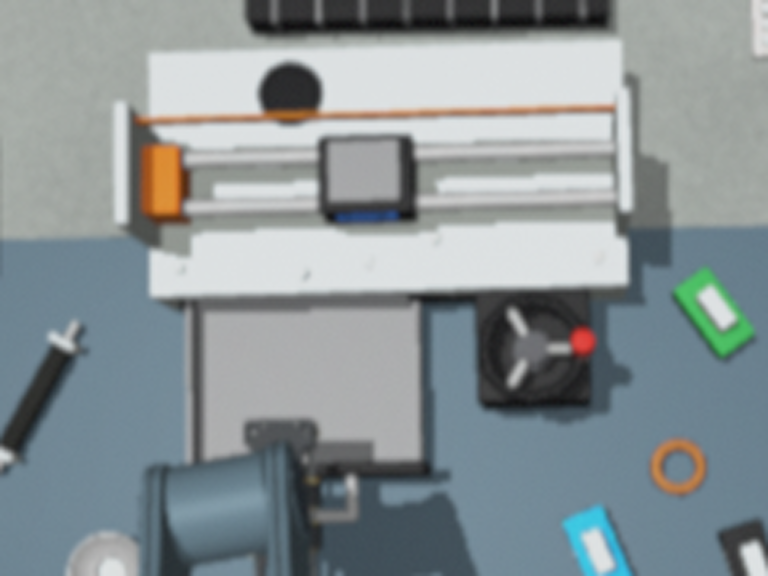

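The drawer is about 175 mm out, with the empty grey tray visible at crop (200–421, 300–465). I'll take the last few mm, release and lift.

```bash
python3 -m pendant '[[0,[0,-4,0],0],[0,[0,-4,0],0],[0,[0,-4,0],0],[32,[0,-4,0],0],[32,[0,-4,0],0],[32,[0,-4,-40],0],[40,[0,-4,-90],0],[60,[0,-4,-150],0]]';  python3 - <<'E'
from h import *
st()
f=lambda a,b,z:print((onz("top",80+a/3.2,60+b/3.2,z)*1000).round(1))
f(203,380,.016);f(421,380,.016);f(203,380,.046);f(421,380,.046)
im=grab("top","t3");HS["black"]=((0,0,0),(180,255,75))
crop(im,230,130,440,300,3.6,"t3c")
for c,p in(("cyan",(267,232)),("black",(315,236)),("yellow",(356,210))):cart(im,c,*p)
E
```

```text
time_s: 5.12
position: [0.4392, 0.188, 0.2067]
tool_rot: [[-0.008, 1.0, -0.006], [1.0, 0.008, -0.002], [-0.002, -0.006, -1.0]]
wrist_force: [0.5, -0.1, -0.4]
gripper_width: 0.0455
t 5.12 p [439.2 188.  206.7] yaw(toolx) 1.579 F [ 0.5 -0.1 -0.4] w 45.5 j6 0.16 j1 0.17
[592.8 301.6  16. ]
[589.   62.1  16. ]
[589.5 294.8  46. ]
[585.8  59.5  46. ]
cyan body px [266.6 231.8] xy [ 401.2 -126.6] yaw 0.388 size [49. 93.]
cyan rib px [266.5 231.8] xy [ 401.5 -125.9] yaw 0.389 size [21. 45.]
black body px [314.5 236.3] xy [ 383.6 -289.5] yaw 0.298 size [45. 85.]
black rib px [315.9 236. ] xy [ 384.9 -290.8] yaw 0.299 size [20. 46.]
yellow body px [355.7 210.3] xy [ 470.3 -432.2] yaw 0.069 size [48. 90.]
yellow rib px [357.5 209.5] xy [ 471.9 -432.6] yaw -0.031 size [23. 44.]
```

View pics/t3c.png

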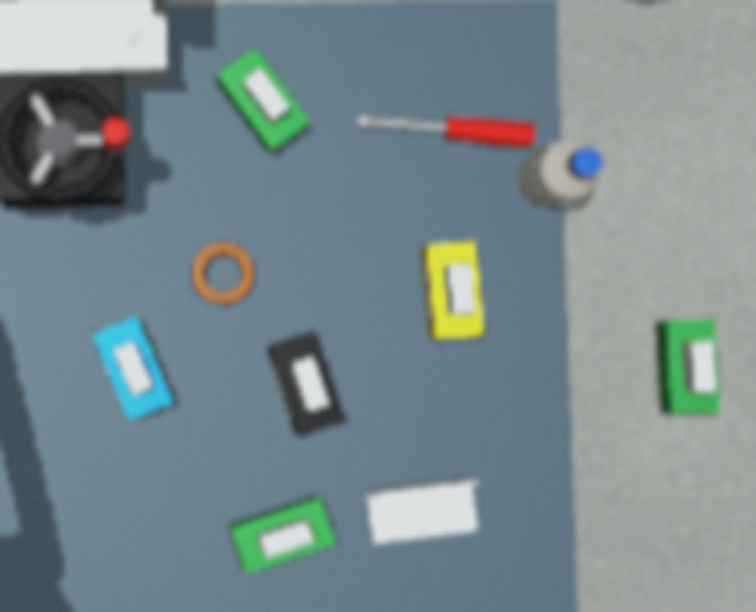

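The picture matches the start: cyan at crop (133,368), black (306,383) and yellow (455,290) have not moved. Next: hover over cyan and check the tray edges.

```bash
python3 - <<'E'
from h import *
im=cv2.imread("pics/t3.png");crop(im,120,130,240,230,6.5,"t3d")
togo([.4013,-.1263,.14],.388)
E
```

```text
[[-315.0, -45.6, 74.8], ('turn', np.float64(1.1913), 'or', np.float64(-1.95), 'j6', np.float64(0.16))]
```

View pics/t3d.png

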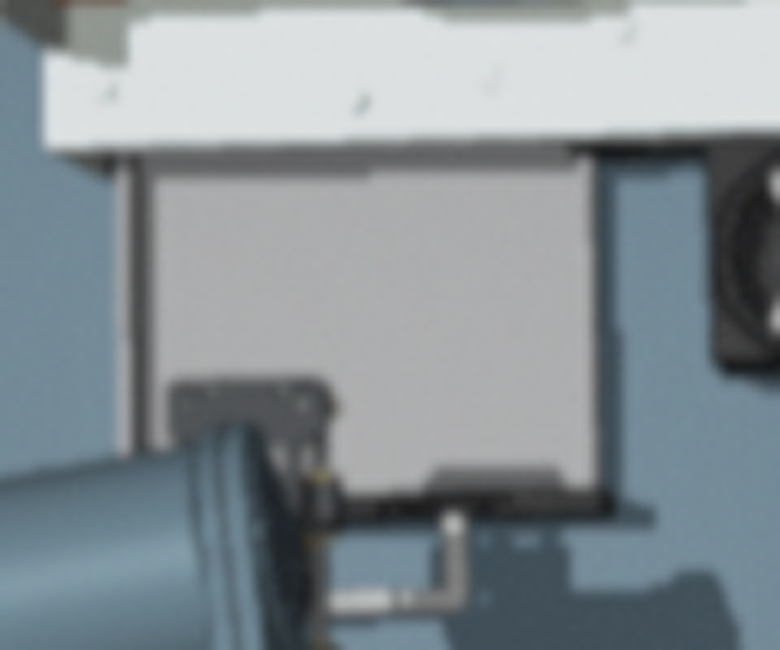

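```bash
python3 - <<'E'
from h import *
f=lambda a,b,z:print(a,(onz("top",120+a/6.5,130+b/6.5,z)*1000).round(1))
f(131,300,.046);f(145,300,.016);f(155,300,.016);f(117,300,.046);f(597,300,.046);f(582,300,.046)
f(450,490,.094);f(600,490,.094); f(600,515,.094); f(400,160,.016); f(610,505,.094)
E
python3 -m pendant '[[60,[-60,-9,5],0.17],[60,[-120,-18,10],0.34],[60,[-180,-27,20],0.51],[60,[-240,-36,30],0.68],[60,[-300,-45,45],0.85],[60,[-315,-45.6,60],1.02],[60,[-315,-45.6,70],1.19],[60,[-315,-45.6,75],1.191],[60,[-315,-45.6,75],1.191]]'
python3 - <<'E'
from h import *
st();togo([.4013,-.1263,.046],.388)
E
```

```text
131 [598.7 306.2  46. ]
145 [602.  305.6  16. ]
155 [601.9 300.2  16. ]
117 [598.8 313.6  46. ]
597 [594.8  58.5  46. ]
582 [594.9  66.4  46. ]
450 [492.7 130.6  94. ]
600 [491.6  53.6  94. ]
600 [478.8  53.8  94. ]
400 [676.  167.1  16. ]
610 [483.8  48.6  94. ]
time_s: 6.3
position: [0.401, -0.126, 0.1394]
tool_rot: [[0.924, 0.382, 0.007], [0.382, -0.924, 0.001], [0.007, 0.002, -1.0]]
wrist_force: [0.2, 0.3, -0.0]
gripper_width: 0.0604
t 6.3 p [ 401.  -126.   139.4] yaw(toolx) 0.392 F [ 0.2  0.3 -0. ] w 60.4 j6 0.6 j1 -0.58
[[-0.5, 0.3, 93.4], ('turn', np.float64(0.004), 'or', np.float64(-3.138), 'j6', np.float64(0.6))]
```

```bash
python3 -m pendant '[[60,[-0.5,0,40],0],[60,[-0.5,0,75],0],[60,[-0.5,0,93],0],[60,[-0.5,0,93],0],[0,[-0.5,0,93],0],[0,[-0.5,0,93],0],[0,[-0.5,0,93],0],[0,[-0.5,0,93],0],[0,[-0.5,0,75],0],[0,[-0.5,0,40],0]]'
python3 - <<'E'
from h import *
st();togo([.575,.115,.18],.007)
im=grab("top","t4");crop(im,160,120,360,260,3.8,"t4c")
E
```

```text
time_s: 7.55
position: [0.3995, -0.1253, 0.0989]
tool_rot: [[0.924, 0.382, 0.004], [0.382, -0.924, 0.003], [0.005, -0.002, -1.0]]
wrist_force: [1.2, -0.5, -0.9]
gripper_width: 0.0197
t 7.55 p [ 399.5 -125.3   98.9] yaw(toolx) 0.3919 F [ 1.2 -0.5 -0.9] w 19.7 j6 0.6 j1 -0.58
[[254.4, -155.2, -79.5], ('turn', np.float64(0.3849), 'or', np.float64(-2.757), 'j6', np.float64(0.6))]
```

View pics/t4c.png

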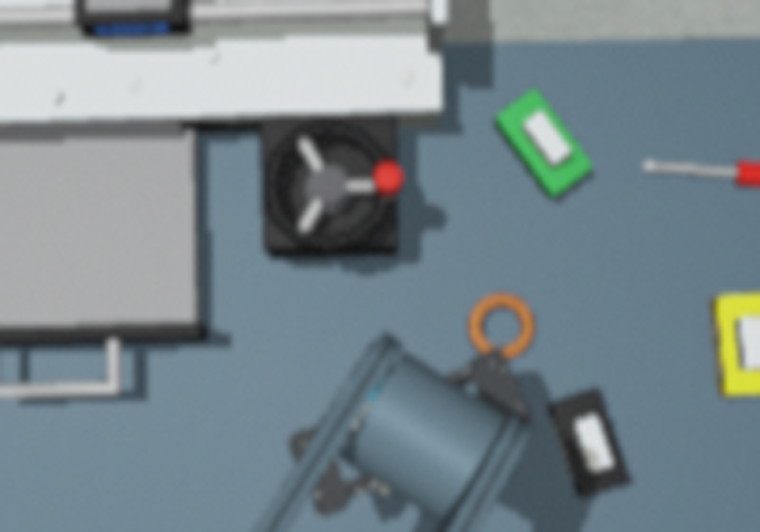

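```bash
python3 -m pendant '[[0,[0,-10,-40],0],[0,[10,-40,-80],0],[0,[40,-75,-90],0.08],[0,[80,-110,-90],0.16],[0,[120,-135,-90],0.24],[0,[165,-155,-90],0.32],[0,[210,-155,-90],0.385],[0,[254,-155,-85],0.385],[0,[254,-155,-80],0.385],[0,[254,-155,-80],0.385]]'
python3 - <<'E'
from h import *
st();togo([.565,.115,.064],.007)
im=grab("top","t5");crop(im,100,120,320,260,3.6,"t5c")
E
```

```text
time_s: 8.85
position: [0.5756, 0.1133, 0.1838]
tool_rot: [[1.0, 0.008, 0.008], [0.008, -1.0, -0.001], [0.008, 0.001, -1.0]]
wrist_force: [0.2, -0.3, -0.7]
gripper_width: 0.0197
t 8.85 p [575.6 113.3 183.8] yaw(toolx) 0.0075 F [ 0.2 -0.3 -0.7] w 19.7 j6 1.57 j1 0.01
[[-11.5, -2.0, 119.7], ('turn', np.float64(0.0005), 'or', np.float64(-3.141), 'j6', np.float64(1.57))]
```

View pics/t5c.png

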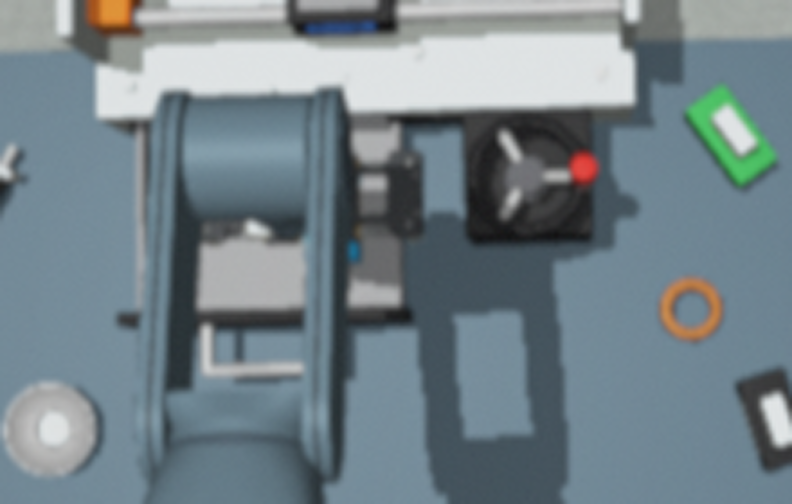

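```bash
python3 -m pendant '[[0,[-11,-2,30],0],[0,[-11,-2,60],0],[0,[-11,-2,85],0],[0,[-11,-2,105],0],[0,[-11,-2,116],0],[0,[-11,-2,121],0],[0,[-11,-2,121],0]]'
python3 - <<'E'
from h import *
st()
E
```

```text
time_s: 9.78
position: [0.5689, 0.1133, 0.0674]
tool_rot: [[1.0, 0.007, 0.017], [0.007, -1.0, -0.003], [0.017, 0.003, -1.0]]
wrist_force: [0.4, -5.3, 11.4]
gripper_width: 0.0198
t 9.78 p [568.9 113.3  67.4] yaw(toolx) 0.007 F [ 0.4 -5.3 11.4] w 19.8 j6 1.57 j1 0.01
```

```bash
python3 -m pendant '[[20,[0,0,0],0],[34,[0,0,0],0],[38,[0,0,0],0],[38,[0,0,-20],0],[38,[0,0,-70],0],[38,[0,0,-120],0],[38,[-30,50,-140],0],[50,[-60,110,-140],0],[50,[-100,170,-140],0],[50,[-130,230,-130],0]]'
python3 - <<'E'
from h import *
st();togo([.3845,-.290,.14],.298)
im=grab("top","t6");crop(im,100,120,340,260,3.3,"t6c")
cart(im,"cyan",202,185,.016);cart(im,"black",315,236)
im=grab("scene","s6");crop(im,200,150,360,260,5,"s6c")
E
```

```text
time_s: 11.02
position: [0.4461, -0.1014, 0.1987]
tool_rot: [[1.0, 0.008, 0.019], [0.008, -1.0, -0.004], [0.019, 0.004, -1.0]]
wrist_force: [0.5, -0.7, 0.0]
gripper_width: 0.0496
t 11.03 p [ 446.1 -101.4  198.7] yaw(toolx) 0.0081 F [ 0.5 -0.7  0. ] w 49.6 j6 1.09 j1 -0.47
[[-64.2, 187.9, 58.2], ('turn', np.float64(-0.2899), 'or', np.float64(2.852), 'j6', np.float64(1.09))]
cyan body px [196.5 183.5] xy [569.3 110.4] yaw -0.008 size [45. 86.]
cyan rib px [195.  182.5] xy [570.  112.1] yaw -0.007 size [20. 44.]
black body px [314.  235.9] xy [ 385.3 -287.9] yaw 0.298 size [45. 85.]
black rib px [316.  236.5] xy [ 383.4 -291.3] yaw 0.299 size [20. 43.]
```

View pics/t6c.png

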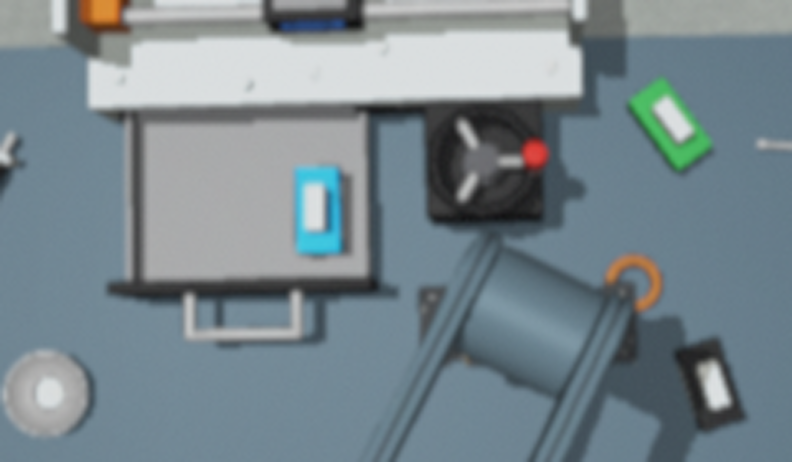

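View pics/s6c.png

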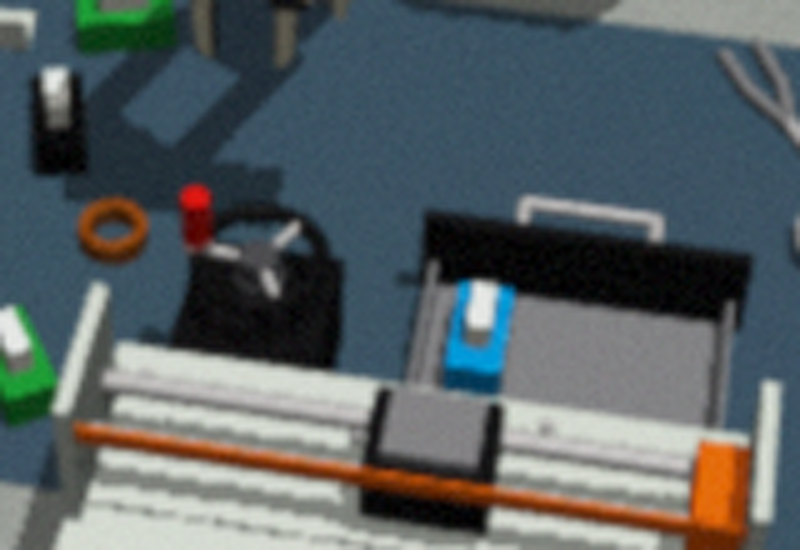

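Cyan stands upright on the floor at (569,112), clear of the walls, with yaw about 0. Now black.

```bash
python3 -m pendant '[[55,[-20,60,0],-0.1],[55,[-42,120,10],-0.2],[55,[-64,175,30],-0.29],[55,[-64,188,50],-0.29],[55,[-64,188,58],-0.29],[55,[-64,188,58],-0.29],[55,[-64,188,58],-0.29]]'
python3 - <<'E'
from h import *
st();togo([.3845,-.290,.046],.298)
E
```

```text
time_s: 12.0
position: [0.382, -0.2917, 0.1401]
tool_rot: [[0.957, 0.288, 0.016], [0.288, -0.958, -0.005], [0.014, 0.009, -1.0]]
wrist_force: [-0.2, -0.2, 0.3]
gripper_width: 0.0547
t 12.0 p [ 382.  -291.7  140.1] yaw(toolx) 0.2924 F [-0.2 -0.2  0.3] w 54.7 j6 0.38 j1 -0.89
[[1.6, -1.8, 94.1], ('turn', np.float64(-0.0056), 'or', np.float64(3.136), 'j6', np.float64(0.38))]
```

```bash
python3 -m pendant '[[55,[1.5,-2,40],0],[55,[1.5,-2,75],0],[55,[1.5,-2,93],0],[55,[1.5,-2,94],0],[0,[1.5,-2,94],0],[0,[1.5,-2,94],0],[0,[1.5,-2,94],0],[0,[1.5,-2,94],0],[0,[1.5,-2,75],0],[0,[1.5,-2,40],0]]'
python3 -m pendant '[[0,[0,0,-40],0],[0,[0,0,-80],0],[0,[0,0,-95],0],[0,[0,0,-95],0]]'
python3 - <<'E'
from h import *
st();togo([.566,.187,.19],.007)
E
```

```text
time_s: 13.25
position: [0.3824, -0.2884, 0.0994]
tool_rot: [[0.958, 0.288, 0.013], [0.288, -0.958, -0.001], [0.012, 0.005, -1.0]]
wrist_force: [0.3, -0.2, -2.5]
gripper_width: 0.02
time_s: 13.75
position: [0.3813, -0.2884, 0.1945]
tool_rot: [[0.958, 0.288, 0.014], [0.288, -0.958, -0.002], [0.012, 0.006, -1.0]]
wrist_force: [0.3, -0.7, -3.1]
gripper_width: 0.0194
t 13.75 p [ 381.3 -288.4  194.5] yaw(toolx) 0.292 F [ 0.3 -0.7 -3.1] w 19.4 j6 0.39 j1 -0.89
[[313.7, -402.2, 5.9], ('turn', np.float64(0.285), 'or', np.float64(-2.857), 'j6', np.float64(0.39))]
```

```bash
python3 -m pendant '[[0,[18,-40,0],0],[0,[37,-80,0],0.03],[0,[56,-120,0],0.06],[0,[75,-160,0],0.1],[0,[94,-200,0],0.14],[0,[112,-240,0],0.18],[0,[130,-280,0],0.22],[0,[150,-321,0],0.26],[0,[190,-345,0],0.285],[0,[230,-367,0],0.285]]'
python3 - <<'E'
from h import *
st();togo([.566,.187,.19],.007)
E
```

```text
time_s: 15.0
position: [0.4953, 0.1307, 0.1928]
tool_rot: [[1.0, 0.007, 0.01], [0.007, -1.0, -0.003], [0.01, 0.003, -1.0]]
wrist_force: [0.3, -1.3, -1.8]
gripper_width: 0.0197
t 15.0 p [495.3 130.7 192.8] yaw(toolx) 0.0075 F [ 0.3 -1.3 -1.8] w 19.7 j6 1.61 j1 0.04
[[71.1, -55.8, 3.3], ('turn', np.float64(0.0005), 'or', np.float64(-3.141), 'j6', np.float64(1.61))]
```

```bash
python3 -m pendant '[[0,[35,-28,3],0],[0,[71,-56,3],0],[0,[71,-56,20],0],[0,[71,-56,50],0],[0,[71,-56,80],0],[0,[71,-56,105],0],[0,[71,-56,118],0],[0,[71,-56,126],0],[0,[71,-56,129],0],[0,[71,-56,129],0]]'
python3 - <<'E'
from h import *
st()
E
```

```text
time_s: 16.25
position: [0.5674, 0.1869, 0.0648]
tool_rot: [[1.0, 0.007, 0.011], [0.007, -1.0, -0.003], [0.011, 0.003, -1.0]]
wrist_force: [0.3, -0.1, -1.9]
gripper_width: 0.0195
t 16.25 p [567.4 186.9  64.8] yaw(toolx) 0.0075 F [ 0.3 -0.1 -1.9] w 19.5 j6 1.7 j1 0.13
```

```bash
python3 -m pendant '[[0,[0,0,2],0],[0,[0,0,3],0],[0,[0,0,3],0]]'; python3 -m pendant '[[20,[0,0,0],0],[34,[0,0,0],0],[38,[0,0,0],0],[38,[0,0,-20],0],[38,[0,0,-70],0],[38,[0,0,-125],0],[38,[-30,50,-130],0],[50,[-60,110,-130],0],[50,[-90,170,-130],0],[50,[-100,230,-130],0]]'
python3 - <<'E'
from h import *
st();togo([.471,-.432,.16],.075)
im=grab("top","t7");crop(im,100,120,400,260,2.6,"t7c")
cart(im,"cyan",196,183,.016);cart(im,"black",174,185,.016);cart(im,"yellow",356,210)
E
```

```text
time_s: 16.62
position: [0.5678, 0.1869, 0.0623]
tool_rot: [[1.0, 0.007, 0.012], [0.008, -1.0, -0.002], [0.012, 0.003, -1.0]]
wrist_force: [0.1, -0.9, -0.3]
gripper_width: 0.0199
time_s: 17.88
position: [0.468, -0.0375, 0.1921]
tool_rot: [[1.0, 0.009, 0.013], [0.009, -1.0, -0.003], [0.013, 0.003, -1.0]]
wrist_force: [1.3, -0.8, -0.0]
gripper_width: 0.0498
t 17.88 p [468.  -37.5 192.1] yaw(toolx) 0.0087 F [ 1.3 -0.8 -0. ] w 49.8 j6 1.24 j1 -0.32
[[-0.9, 394.4, 33.2], ('turn', np.float64(-0.0663), 'or', np.float64(3.075), 'j6', np.float64(1.24))]
cyan body px [196.5 183.5] xy [569.3 110.4] yaw -0.008 size [45. 86.]
cyan rib px [195.  182.5] xy [570.  112.1] yaw -0.007 size [20. 44.]
black body none
black rib none
yellow body px [356.  202.3] xy [ 497.6 -434.2] yaw 0.064 size [49. 90.]
yellow rib px [358.  201.5] xy [ 498.8 -435.1] yaw -0.031 size [20. 44.]
```

View pics/t7c.png

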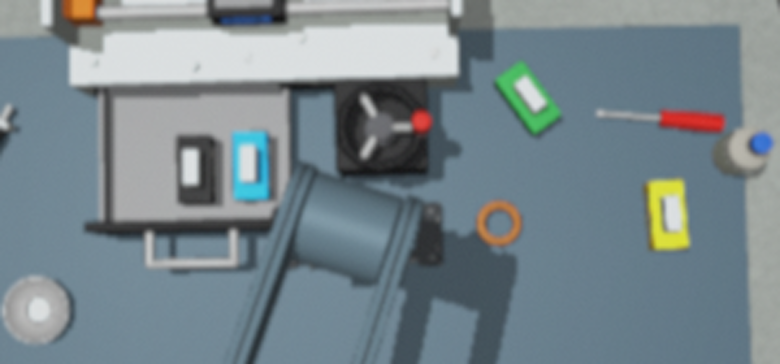

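Black stands upright at crop (196,169) beside cyan. Yellow has been knocked about 27 mm towards +x, to (498,-435). I'll measure the bottle for clearance before approaching.

```bash
python3 - <<'E'
from h import *
print(onz("top",100+742/2.6,120+152/2.6,.08),onz("top",100+760/2.6,120+142/2.6,.15))
togo([.498,-.4345,.16],.066)
E
python3 -m pendant '[[55,[0,50,0],0],[55,[5,100,0],0],[55,[10,150,0],0],[55,[15,200,0],0],[55,[20,250,0],-0.03],[55,[25,300,0],-0.057],[55,[28,350,10],-0.057],[55,[29,394,30],-0.057],[55,[29,394,33],-0.057],[55,[29,394,33],-0.057]]'
python3 - <<'E'
from h import *
st();togo([.498,-.4345,.046],.066)
E
```

```text
[ 0.57395853 -0.52614233  0.08      ] [ 0.57889899 -0.52975836  0.15      ]
[[28.6, 389.3, 35.5], ('turn', np.float64(-0.0619), 'or', np.float64(3.08), 'j6', np.float64(1.24))]
time_s: 19.18
position: [0.4984, -0.4384, 0.1619]
tool_rot: [[0.998, 0.061, 0.011], [0.061, -0.998, -0.006], [0.01, 0.007, -1.0]]
wrist_force: [0.5, 0.4, 0.4]
gripper_width: 0.0547
t 19.18 p [ 498.4 -438.4  161.9] yaw(toolx) 0.0608 F [0.5 0.4 0.4] w 54.7 j6 0.62 j1 -0.89
[[-1.3, -4.7, 115.9], ('turn', np.float64(-0.0052), 'or', np.float64(3.136), 'j6', np.float64(0.62))]
```

```bash
python3 -m pendant '[[55,[-1.5,-4.5,40],0],[55,[-1.5,-4.5,80],0],[55,[-1.5,-4.5,105],0],[55,[-1.5,-4.5,116],0],[55,[-1.5,-4.5,116],0],[0,[-1.5,-4.5,116],0],[0,[-1.5,-4.5,116],0],[0,[-1.5,-4.5,116],0],[0,[-1.5,-4.5,116],0],[0,[-1.5,-4.5,85],0]]'
python3 -m pendant '[[0,[0,0,-40],0],[0,[0,0,-80],0],[0,[0,0,-120],0],[0,[0,0,-120],0]]'
python3 - <<'E'
from h import *
st();togo([.568,.259,.19],.007)
im=grab("scene","s8");crop(im,120,120,320,260,3.9,"s8c")
E
```

```text
time_s: 20.42
position: [0.4958, -0.4327, 0.0741]
tool_rot: [[0.998, 0.06, 0.006], [0.06, -0.998, -0.001], [0.006, 0.001, -1.0]]
wrist_force: [-0.2, 0.5, -1.6]
gripper_width: 0.0195
time_s: 20.92
position: [0.4963, -0.4341, 0.1979]
tool_rot: [[0.998, 0.06, 0.011], [0.06, -0.998, -0.006], [0.011, 0.007, -1.0]]
wrist_force: [-0.1, -0.6, -1.5]
gripper_width: 0.0195
t 20.93 p [ 496.3 -434.1  197.9] yaw(toolx) 0.0605 F [-0.1 -0.6 -1.5] w 19.5 j6 0.62 j1 -0.89
[[113.4, -687.6, 4.3], ('turn', np.float64(0.0535), 'or', np.float64(-3.088), 'j6', np.float64(0.62))]
```

View pics/s8c.png

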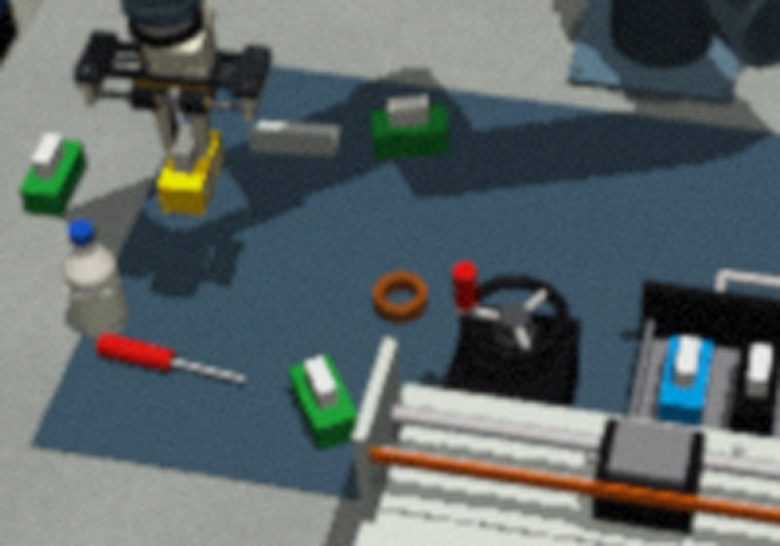

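Yellow is held at crop (190,170). I'll carry it around the wheel.

```bash
python3 -m pendant '[[0,[-15,-45,-20],0],[0,[-30,-90,-30],0],[0,[-35,-140,-30],0],[0,[-35,-190,-30],0],[0,[-35,-240,-30],0],[0,[-30,-290,-30],0.02],[0,[-28,-340,-30],0.04],[0,[-25,-390,-30],0.053],[0,[-22,-440,-20],0.053],[0,[-20,-490,-10],0.053]]'
python3 - <<'E'
from h import *
st();togo([.568,.259,.19],.007)
E
```

```text
time_s: 22.22
position: [0.4442, 0.0566, 0.2011]
tool_rot: [[1.0, 0.007, 0.005], [0.007, -1.0, -0.002], [0.005, 0.002, -1.0]]
wrist_force: [0.6, -0.3, -3.4]
gripper_width: 0.0199
t 22.23 p [444.2  56.6 201.1] yaw(toolx) 0.0072 F [ 0.6 -0.3 -3.4] w 19.9 j6 1.44 j1 -0.12
[[125.2, -201.5, 11.2], ('turn', np.float64(0.0002), 'or', np.float64(-3.141), 'j6', np.float64(1.44))]
```

```bash
python3 -m pendant '[[0,[25,-45,0],0],[0,[50,-90,0],0],[0,[75,-135,0],0],[0,[100,-175,0],0],[0,[125,-201,5],0],[0,[125,-201,15],0],[0,[125,-201,40],0],[0,[125,-201,70],0],[0,[125,-201,90],0],[0,[125,-201,90],0]]'
python3 - <<'E'
from h import *
st();togo([.568,.259,.063],.007)
im=grab("top","t9");crop(im,100,120,250,240,5,"t9c")
E
```

```text
time_s: 23.48
position: [0.565, 0.2567, 0.1075]
tool_rot: [[1.0, 0.006, -0.003], [0.006, -1.0, -0.005], [-0.003, 0.005, -1.0]]
wrist_force: [-0.2, 0.5, -1.0]
gripper_width: 0.0198
t 23.48 p [565.  256.7 107.5] yaw(toolx) 0.0064 F [-0.2  0.5 -1. ] w 19.8 j6 1.82 j1 0.25
[[3.1, -2.4, 44.5], ('turn', np.float64(-0.0006), 'or', np.float64(3.141), 'j6', np.float64(1.82))]
```

View pics/t9c.png

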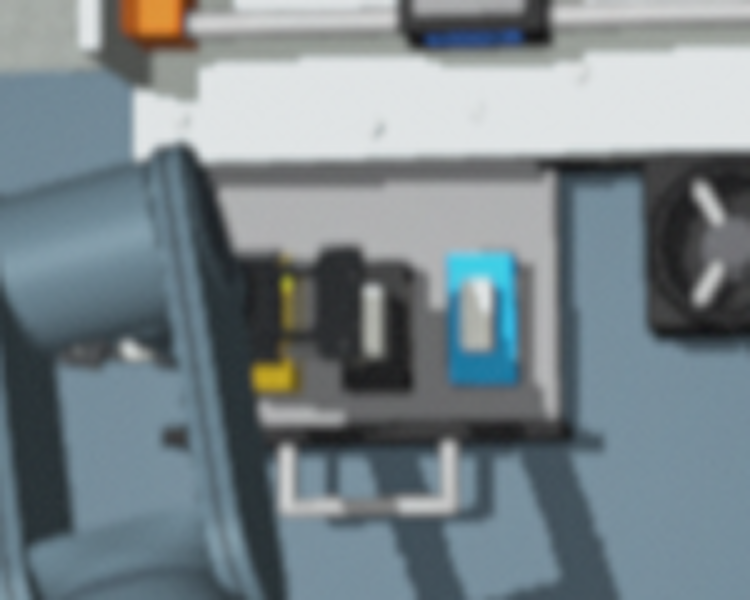

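Yellow hangs over the left slot with a clear gap to black. I'll lower it and release.

```bash
python3 -m pendant '[[0,[3,-3,20],0],[0,[3,-3,34],0],[0,[3,-3,42],0],[0,[3,-3,45],0],[0,[3,-3,46],0],[0,[3,-3,46],0]]'
python3 -m pendant '[[20,[0,0,0],0],[34,[0,0,0],0],[38,[0,0,0],0],[38,[0,0,-20],0],[38,[0,0,-70],0],[38,[0,0,-125],0],[38,[-50,0,-130],0],[35,[-110,0,-130],0],[32,[-170,0,-130],0],[32,[-230,0,-130],0]]'
python3 - <<'E'
from h import *
st()
im=grab("top","t10");crop(im,100,120,250,240,5,"t10c")
cart(im,"cyan",196,183,.016);cart(im,"black",174,185,.016);cart(im,"yellow",154,186,.016)
im=grab("scene","s10");crop(im,240,170,360,260,6,"s10c")
E
```

```text
time_s: 24.28
position: [0.5697, 0.2602, 0.0638]
tool_rot: [[1.0, 0.007, 0.001], [0.007, -1.0, -0.003], [0.001, 0.003, -1.0]]
wrist_force: [0.8, -0.1, -2.1]
gripper_width: 0.0197
time_s: 25.52
position: [0.3378, 0.259, 0.1938]
tool_rot: [[1.0, 0.006, 0.002], [0.006, -1.0, -0.003], [0.002, 0.003, -1.0]]
wrist_force: [0.6, 0.9, 0.5]
gripper_width: 0.0323
t 25.52 p [337.8 259.  193.8] yaw(toolx) 0.0062 F [0.6 0.9 0.5] w 32.3 j6 1.96 j1 0.39
cyan body px [196.5 183.5] xy [569.3 110.4] yaw -0.008 size [45. 86.]
cyan rib px [195.  182.5] xy [570.  112.1] yaw -0.007 size [20. 44.]
black body none
black rib none
yellow body px [153.5 184.5] xy [568.2 257.9] yaw -0.001 size [45. 86.]
yellow rib px [151.  183.5] xy [568.9 260.5] yaw -0.0 size [20. 44.]
```

View pics/t10c.png

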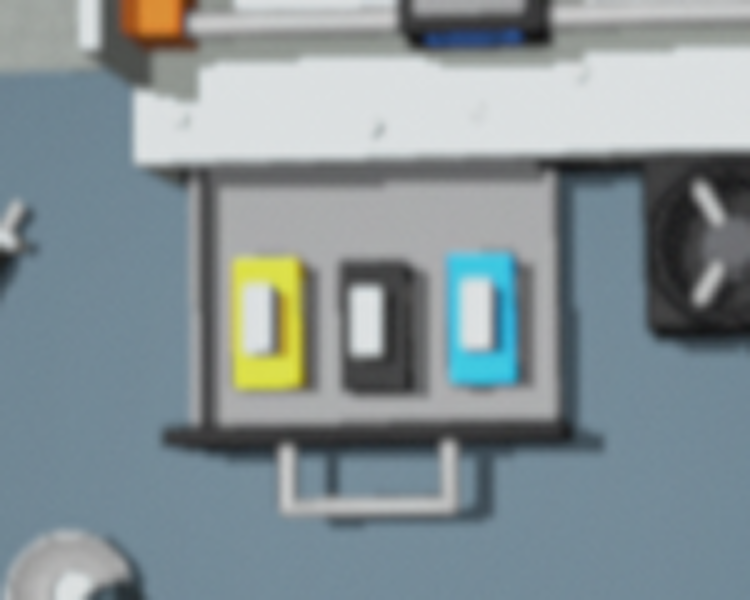

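View pics/s10c.png

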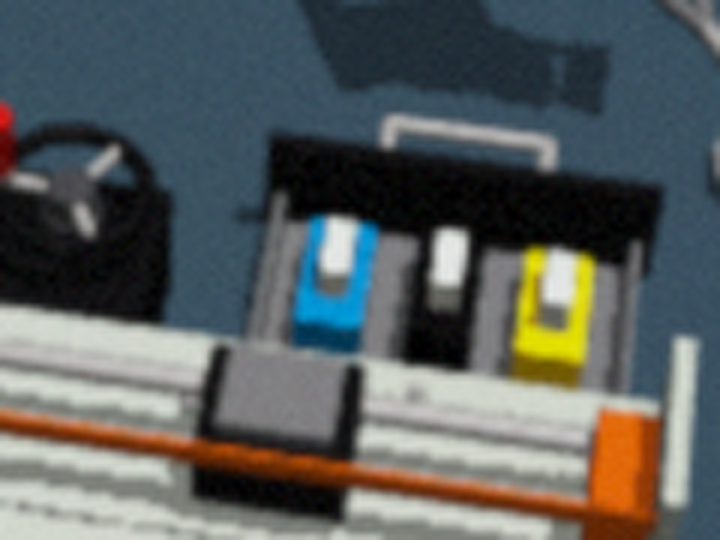

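All three stand upright side by side in the tray: yellow (267,322), black (375,328), cyan (482,318) in the crop. Now I'll grip the handle again and push it home.

```bash
python3 - <<'E'
from h import *
f=lambda a,b,z:print((onz("top",100+a/5,120+b/5,z)*1000).round(1))
f(285,505,.07);f(450,505,.07)
togo([.4385,.188,.14],np.pi/2+.007)
E
```

```text
[442.8 243.2  70. ]
[441.2 131.5  70. ]
[[104.6, 71.3, 53.3], ('turn', np.float64(-1.5686), 'or', np.float64(1.573), 'j6', np.float64(1.96))]
```

```bash
python3 -m pendant '[[32,[30,20,0],-0.18],[32,[60,40,0],-0.36],[32,[80,60,0],-0.54],[32,[104,71,0],-0.72],[32,[104,71,0],-0.9],[32,[104,71,0],-1.08],[32,[104,71,10],-1.26],[32,[104,71,20],-1.44],[32,[104,71,40],-1.569],[32,[104,71,40],-1.569]]'
python3 - <<'E'
from h import *
st();togo([.440,.188,.055],np.pi/2+.007)
im=grab("scene","s11");crop(im,240,130,360,240,5,"s11c")
E
```

```text
time_s: 26.88
position: [0.4377, 0.188, 0.1523]
tool_rot: [[-0.006, 1.0, -0.005], [1.0, 0.006, -0.005], [-0.005, -0.005, -1.0]]
wrist_force: [-1.3, -0.1, 0.5]
gripper_width: 0.032
t 26.88 p [437.7 188.  152.3] yaw(toolx) 1.5768 F [-1.3 -0.1  0.5] w 32.0 j6 0.17 j1 0.17
[[0.5, 2.7, 97.3], ('turn', np.float64(-0.001), 'or', np.float64(3.141), 'j6', np.float64(0.17))]
```

View pics/s11c.png

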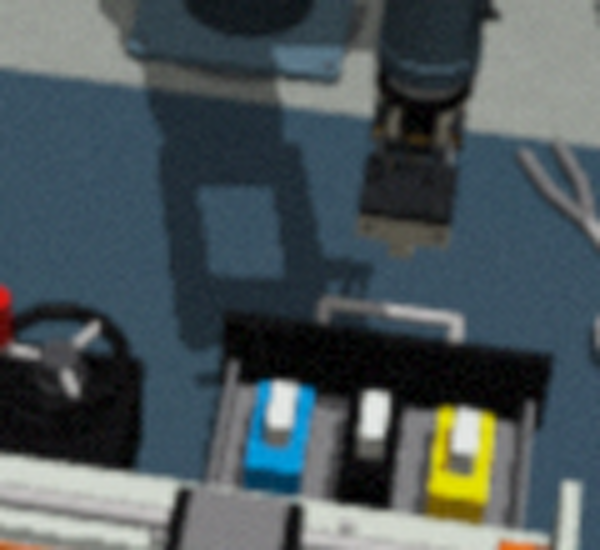

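```bash
python3 -m pendant '[[32,[0,2.7,40],0],[32,[0,2.7,75],0],[32,[0,2.7,97],0],[32,[0,2.7,97],0],[0,[0,2.7,97],0],[0,[0,2.7,97],0],[0,[0,2.7,97],0],[0,[0,2.7,97],0]]'
python3 -m pendant '[[0,[0,3,0],0],[0,[0,9,0],0],[0,[0,18,0],0],[0,[0,28,0],0],[0,[0,38,0],0],[0,[0,48,0],0],[0,[0,58,0],0],[0,[0,68,0],0],[0,[0,78,0],0],[0,[0,88,0],0]]'
python3 -m pendant '[[0,[0,10,0],0],[0,[0,20,0],0],[0,[0,30,0],0],[0,[0,40,0],0],[0,[0,50,0],0],[0,[0,60,0],0],[0,[0,68,0],0],[0,[0,74,0],0],[0,[0,78,0],0],[0,[0,80,0],0]]'
python3 - <<'E'
from h import *
st();togo([.618,.188,.055])
E
```

```text
time_s: 27.92
position: [0.4424, 0.1879, 0.0575]
tool_rot: [[-0.004, 1.0, 0.001], [1.0, 0.004, -0.004], [-0.004, 0.001, -1.0]]
wrist_force: [1.9, -0.8, 6.6]
gripper_width: 0.0112
time_s: 29.18
position: [0.531, 0.1886, 0.0576]
tool_rot: [[-0.004, 1.0, 0.001], [1.0, 0.004, -0.003], [-0.003, 0.001, -1.0]]
wrist_force: [-3.1, 3.5, 4.2]
gripper_width: 0.011
time_s: 30.42
position: [0.6116, 0.1893, 0.0576]
tool_rot: [[-0.004, 1.0, 0.001], [1.0, 0.004, -0.003], [-0.003, 0.001, -1.0]]
wrist_force: [-2.0, 4.3, 4.5]
gripper_width: 0.011
t 30.43 p [611.6 189.3  57.6] yaw(toolx) 1.575 F [-2.   4.3  4.5] w 11.0 j6 0.13 j1 0.13
[[-1.3, 6.3, 2.6]]
```

```bash
python3 -m pendant '[[0,[0,3,0],0],[0,[0,6,0],0],[0,[0,8,0],0],[0,[0,10,0],0],[0,[0,10,0],0],[0,[0,10,0],0]]'
```

```text
time_s: 31.18
position: [0.6202, 0.1894, 0.0576]
tool_rot: [[-0.004, 1.0, -0.002], [1.0, 0.004, -0.003], [-0.003, -0.002, -1.0]]
wrist_force: [-6.3, 2.6, 6.3]
gripper_width: 0.011
```

```bash
python3 -m pendant '[[0,[0,2,0],0],[0,[0,4,0],0],[0,[0,5,0],0],[0,[0,5,0],0]]'
```

```text
time_s: 31.68
position: [0.6201, 0.1894, 0.0575]
tool_rot: [[-0.005, 1.0, -0.012], [1.0, 0.005, -0.004], [-0.004, -0.012, -1.0]]
wrist_force: [-16.8, 2.4, 14.3]
gripper_width: 0.011
```

The drawer is against its stop: 17 N and no motion. Release and lift.

```bash
python3 -m pendant '[[0,[0,0,0],0],[28,[0,0,0],0],[28,[0,0,0],0],[28,[0,0,0],0],[28,[0,0,-30],0],[28,[0,0,-80],0],[36,[0,0,-150],0],[36,[0,0,-180],0],[36,[0,-40,-180],0],[36,[0,-90,-180],0]]'
python3 - <<'E'
from h import *
st()
im=grab("top","t12");crop(im,105,60,290,200,4.2,"t12c")
togo([.604,-.1122,.22],np.pi/2)
im=grab("scene","s12");crop(im,200,150,360,270,5,"s12c")
E
```

```text
time_s: 32.92
position: [0.5323, 0.1891, 0.2388]
tool_rot: [[-0.004, 1.0, -0.01], [1.0, 0.004, -0.004], [-0.004, -0.01, -1.0]]
wrist_force: [-0.4, 0.7, 0.2]
gripper_width: 0.0362
t 32.92 p [532.3 189.1 238.8] yaw(toolx) 1.5749 F [-0.4  0.7  0.2] w 36.2 j6 0.14 j1 0.15
[[-302.1, 78.5, 17.7], ('turn', np.float64(0.0061), 'or', np.float64(-3.135), 'j6', np.float64(0.14))]
```

View pics/t12c.png

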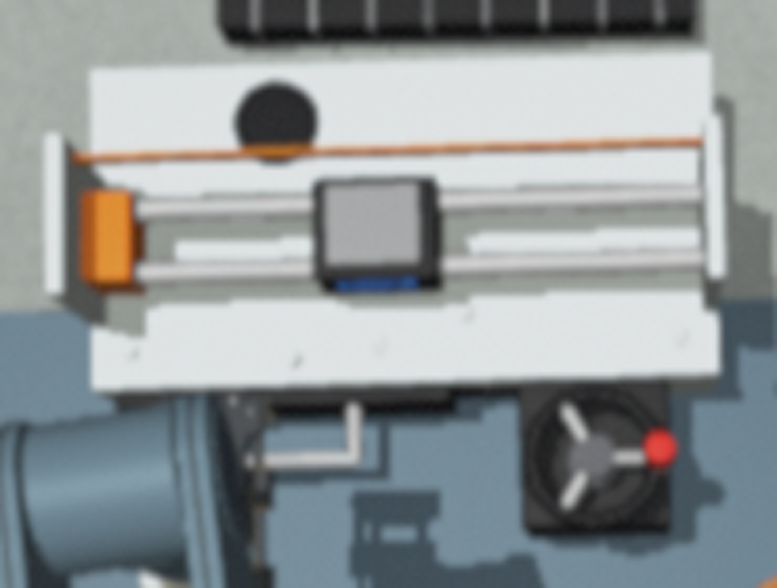

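View pics/s12c.png

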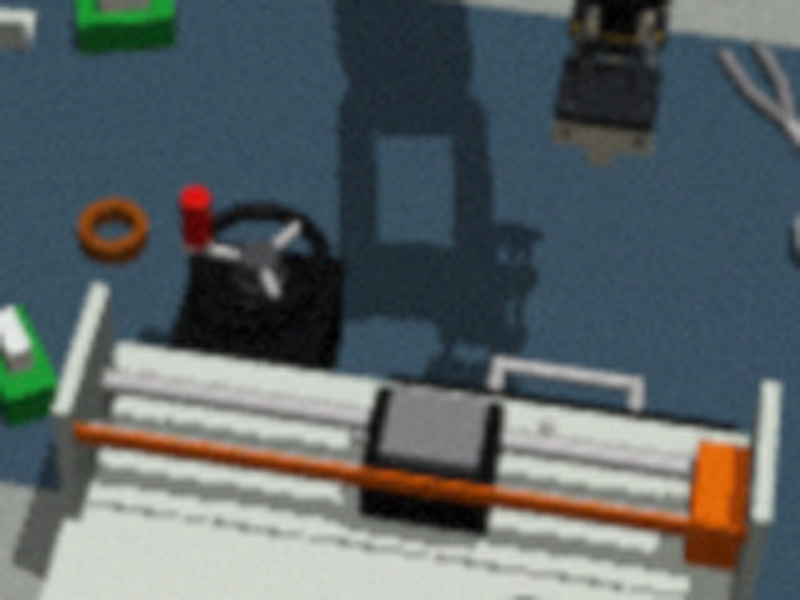

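The drawer is fully closed: the panel is flush and the handle is at its original place. Carriage face (top crop 318) to stop (134) is about 137 mm, or roughly 3.4 turns. Next I'll locate the hub and crank in both views.

```bash
cat >> h.py <<'E'
def tri(pt,ps):
    A=[];b=[]
    for n,p in(("top",pt),("scene",ps)):
        o,d=ray(n,*p);d=d/np.linalg.norm(d);M=np.eye(3)-np.outer(d,d);A.append(M);b.append(M@o)
    x=np.linalg.lstsq(np.vstack(A),np.hstack(b),rcond=None)[0];return (x*1000).round(1)
def red(im,x0,y0,x1,y1):
    h=cv2.cvtColor(im,cv2.COLOR_BGR2HSV)[y0:y1,x0:x1]
    m=cv2.inRange(h,(0,150,80),(6,255,255))|cv2.inRange(h,(172,150,80),(180,255,255))
    n,l,s,c=cv2.connectedComponentsWithStats(m)
    if n<2:return None
    i=1+np.argmax(s[1:,4]);return c[i]+[x0,y0],s[i]+np.array([x0,y0,0,0,0])
E
python3 - <<'E'
from h import *
t=cv2.imread("pics/t12.png");s=cv2.imread("pics/s12.png")
a=red(t,220,140,285,195);b=red(s,225,175,285,215);print(a,b)
print("crank centroid top@.204",(onz("top",*a[0],.2)*1000).round(1))
# scene: centroid ~ mid height
print("crank tri",tri(a[0],b[0]),(onz("scene",*b[0],.182)*1000).round(1))
pt=(105+592/4.2,60+457/4.2);ps=(200+262/5,150+255/5)
print("hub",tri(pt,ps),(onz("top",*pt,.147)*1000).round(1),(onz("scene",*ps,.147)*1000).round(1))
# carriage gap
for z in(.15,.18):print([(onz("top",105+u/4.2,60+235/4.2,z)*1000).round(1) for u in(318,134)])
crop(t,225,140,285,195,10,"t12w")
crop(s,225,175,285,230,10,"s12w")
E
```

```text
(array([261.51923077, 166.05769231]), array([258, 162,   8,   9,  52])) (array([238.94230769, 192.        ]), array([236, 187,   6,  12,  52]))
crank centroid top@.204 [ 606.8 -110.4  200. ]
crank tri [ 608.3 -110.6  188.7] [ 602.4 -112.1  182. ]
hub [605.7 -59.6 144. ] [605.6 -60.9 147. ] [608.  -57.8 147. ]
[array([782. , 149.3, 150. ]), array([784.6, 292.7, 150. ])]
[array([774.8, 144.8, 180. ]), array([777.4, 285.4, 180. ])]
```

View pics/t12w.png

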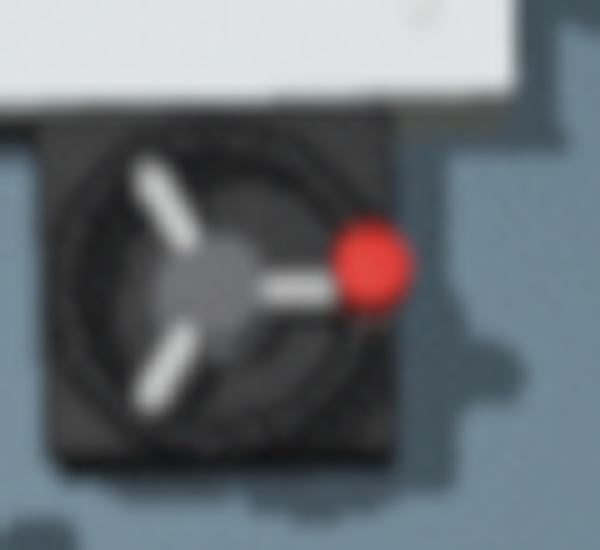

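View pics/s12w.png

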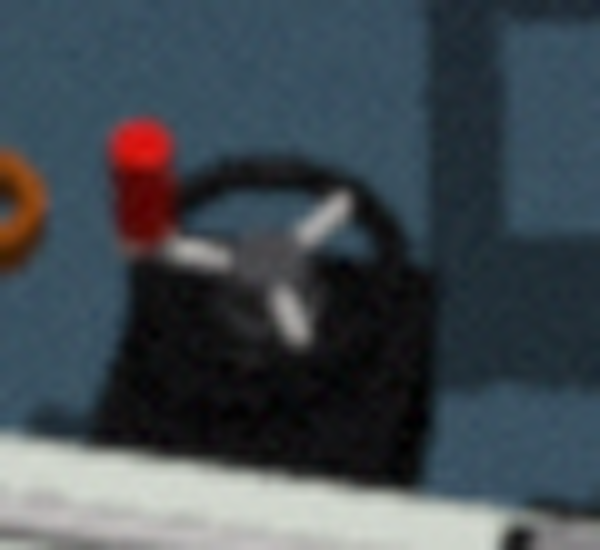

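Hub is at (606,-60.5) and crank at (606.5,-110.7): radius 50.2 mm at bearing -90°, as expected. I'll approach with the jaws along y to keep the body off the printer.

```bash
python3 -m pendant '[[50,[-45,10,0],0.17],[60,[-90,20,0],0.34],[60,[-135,32,0],0.51],[60,[-180,43,0],0.68],[60,[-225,54,0],0.85],[60,[-270,65,0],1.02],[60,[-301,75,0],1.19],[60,[-301,75,0],1.36],[60,[-301,75,0],1.53],[60,[-301,75,0],1.568]]'
python3 - <<'E'
from h import *
st();togo([.6063,-.1107,.163],.007)
im=grab("scene","s13");crop(im,210,130,290,230,6,"s13c")
E
```

```text
time_s: 34.28
position: [0.6047, -0.1119, 0.2382]
tool_rot: [[1.0, 0.005, -0.016], [0.005, -1.0, -0.005], [-0.016, 0.005, -1.0]]
wrist_force: [-0.2, -0.3, 0.5]
gripper_width: 0.06
t 34.27 p [ 604.7 -111.9  238.2] yaw(toolx) 0.0053 F [-0.2 -0.3  0.5] w 60.0 j6 1.21 j1 -0.36
[[2.8, -1.6, 75.1], ('turn', np.float64(-0.0017), 'or', np.float64(3.14), 'j6', np.float64(1.21))]
```

View pics/s13c.png

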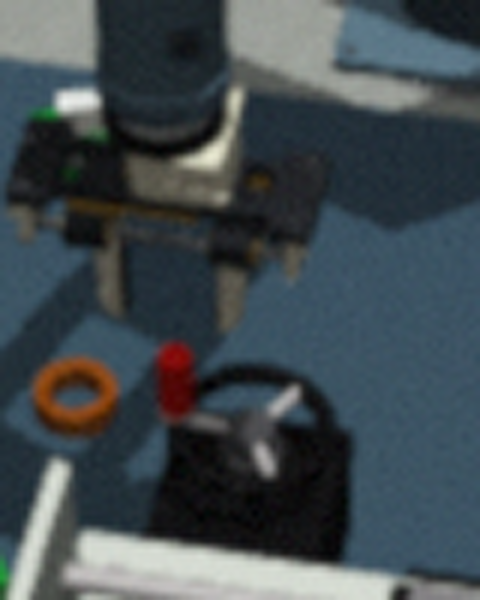

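```bash
python3 -m pendant '[[60,[3,-1.6,25],0],[60,[3,-1.6,50],0],[60,[3,-1.6,70],0],[60,[3,-1.6,75],0],[60,[3,-1.6,75],0],[0,[3,-1.6,75],0],[0,[3,-1.6,75],0],[0,[3,-1.6,75],0],[0,[3,-1.6,75],0],[0,[3,-1.6,75],0]]'
python3 - <<'E'
from h import *
o=st();p=np.array(o["position"]);R=np.array(o["tool_rot"]);g=p-R[:,2]*.019;print(g)
E
```

```text
time_s: 35.58
position: [0.6067, -0.1117, 0.1636]
tool_rot: [[1.0, 0.005, -0.015], [0.005, -1.0, -0.007], [-0.015, 0.007, -1.0]]
wrist_force: [-0.8, -3.8, 2.1]
gripper_width: 0.0237
t 35.58 p [ 606.7 -111.7  163.6] yaw(toolx) 0.005 F [-0.8 -3.8  2.1] w 23.7 j6 1.21 j1 -0.36
[ 0.60694936 -0.11154772  0.18255135]
```

Crank gripped (23.7 mm ≈ 24). First, a test quarter turn clockwise.

```bash
python3 -m pendant '[[0,[-12.9,-1.7,0],0],[0,[-25,-6.7,0],0],[0,[-35.4,-14.6,0],0],[0,[-43.3,-25,0],0],[0,[-48.3,-37.1,0],0],[0,[-50,-50,0],0],[0,[-50,-50,0],0]]'
python3 - <<'E'
from h import *
o=st();p=np.array(o["position"]);R=np.array(o["tool_rot"]);g=p-R[:,2]*.019;print(g)
E
```

```text
time_s: 36.45
position: [0.5575, -0.0602, 0.1636]
tool_rot: [[1.0, 0.006, -0.012], [0.006, -1.0, -0.006], [-0.012, 0.006, -1.0]]
wrist_force: [9.5, 0.6, -8.8]
gripper_width: 0.0238
t 36.45 p [557.5 -60.2 163.6] yaw(toolx) 0.0061 F [ 9.5  0.6 -8.8] w 23.8 j6 1.27 j1 -0.3
[ 0.55771855 -0.06005349  0.18259579]
```

```bash
cat >> h.py <<'E'
def circ(d0,step,n=10,C=(.607,-.0611),r=.05,z=.1636):
    o=robot.get_obs();R=np.array(o["tool_rot"]);p=np.array(o["position"])
    v=p[:2]-np.array(C);print("t",round(o["time_s"],2),"meas delta",round(np.degrees(np.arctan2(-v[0],-v[1]))%360,1),"r",round(np.linalg.norm(v)*1e3,1),"z",p[2].round(4),"F",np.round(o["wrist_force"],1),"w",round(o["gripper_width"]*1e3,1))
    for k in range(1,n+1):
        d=np.radians(d0+step*k);T=np.array([C[0]-r*np.sin(d),C[1]-r*np.cos(d),z]);print(int(d0+step*k),(np.round(R.T@(T-p)*1000*2)/2).tolist())
E
python3 -c "
from h import *
circ(90,27)"
```

```text
t 36.45 meas delta 91.1 r 49.5 z 0.1636 F [ 9.5  0.6 -8.8] w 23.8
117 [5.0, -21.5, -0.0]
144 [20.5, -39.5, -0.5]
171 [42.0, -48.0, -1.0]
198 [65.0, -46.0, -1.0]
225 [85.0, -34.0, -1.0]
252 [97.0, -14.0, -1.0]
279 [99.0, 9.5, -1.0]
306 [90.0, 31.0, -1.0]
333 [72.0, 46.0, -0.5]
360 [49.0, 51.0, -0.5]
```

```bash
python3 -m pendant '[[0,[5,-21.5,0],0],[0,[20.5,-39.5,-0.5],0],[0,[42,-48,-1],0],[0,[65,-46,-1],0],[0,[85,-34,-1],0],[0,[97,-14,-1],0],[0,[99,9.5,-1],0],[0,[90,31,-1],0],[0,[72,46,-0.5],0],[0,[49,51,-0.5],0]]'; python3 -c "
from h import *
circ(360,36)"
```

```text
time_s: 37.7
position: [0.6053, -0.112, 0.1636]
tool_rot: [[1.0, 0.005, -0.012], [0.004, -1.0, -0.005], [-0.012, 0.005, -1.0]]
wrist_force: [1.8, 10.2, 0.7]
gripper_width: 0.0238
t 37.7 meas delta 1.9 r 50.9 z 0.1636 F [ 1.8 10.2  0.7] w 23.8
396 [-27.5, -10.5, 0.5]
432 [-45.5, -35.5, 0.5]
468 [-45.5, -66.5, 0.0]
504 [-27.5, -91.5, -0.0]
540 [2.0, -101.0, -0.5]
576 [31.5, -91.0, -1.0]
612 [49.5, -66.0, -1.0]
648 [49.5, -35.0, -1.0]
684 [31.0, -10.5, -0.5]
720 [1.5, -1.0, -0.0]
```

```bash
python3 -c "
from h import *
circ(0,27,C=(.607,-.0608))"
```

```text
t 37.7 meas delta 1.9 r 51.2 z 0.1636 F [ 1.8 10.2  0.7] w 23.8
27 [-21.0, -6.5, 0.0]
54 [-38.5, -22.0, 0.5]
81 [-47.5, -43.5, 0.5]
108 [-45.5, -67.0, 0.0]
135 [-33.5, -86.5, -0.0]
162 [-13.5, -99.0, -0.5]
189 [10.0, -100.5, -0.5]
216 [31.5, -91.5, -1.0]
243 [46.5, -73.5, -1.0]
270 [52.0, -51.0, -1.0]
```

```bash
python3 -m pendant '[[0,[-21,-6.5,0],0],[0,[-38.5,-22,0.5],0],[0,[-47.5,-43.5,0.5],0],[0,[-45.5,-67,0],0],[0,[-33.5,-86.5,0],0],[0,[-13.5,-99,-0.5],0],[0,[10,-100.5,-0.5],0],[0,[31.5,-91.5,-1],0],[0,[46.5,-73.5,-1],0],[0,[52,-51,-1],0]]'; python3 -c "
from h import *
circ(270,27,C=(.607,-.0608))
crop(grab('top','t14'),105,60,290,200,4.2,'t14c')"
```

```text
time_s: 38.95
position: [0.6577, -0.0609, 0.1635]
tool_rot: [[1.0, 0.005, -0.011], [0.005, -1.0, -0.004], [-0.011, 0.004, -1.0]]
wrist_force: [-1.1, 1.8, 0.4]
gripper_width: 0.0232
t 38.95 meas delta 270.1 r 50.7 z 0.1635 F [-1.1  1.8  0.4] w 23.2
297 [-6.5, 22.5, 0.0]
324 [-21.5, 40.5, 0.5]
351 [-43.0, 49.0, 0.5]
378 [-66.5, 47.0, 1.0]
405 [-86.5, 35.0, 1.0]
432 [-98.5, 15.0, 1.0]
459 [-100.0, -8.5, 1.0]
486 [-91.0, -30.0, 1.0]
513 [-73.0, -45.0, 0.5]
540 [-50.5, -50.5, 0.5]
```

View pics/t14c.png

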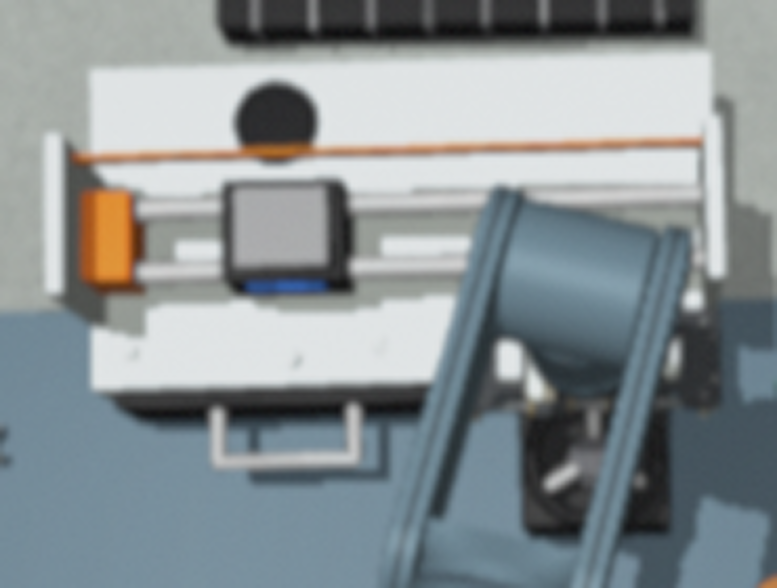

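The carriage moved from crop 318 to 224 in 1.75 turns, with about 90 px (about 1.7 turns) left. Continuing.

```bash
python3 -m pendant '[[0,[-6.5,22.5,0],0],[0,[-21.5,40.5,0.5],0],[0,[-43,49,0.5],0],[0,[-66.5,47,1],0],[0,[-86.5,35,1],0],[0,[-98.5,15,1],0],[0,[-100,-8.5,1],0],[0,[-91,-30,1],0],[0,[-73,-45,0.5],0],[0,[-50.5,-50.5,0.5],0]]'; python3 -c "
from h import *
circ(180,27,C=(.607,-.0608))"
```

```text
time_s: 40.25
position: [0.6036, -0.0121, 0.1636]
tool_rot: [[1.0, 0.004, -0.017], [0.004, -1.0, -0.004], [-0.017, 0.003, -1.0]]
wrist_force: [-2.2, 4.0, 3.5]
gripper_width: 0.0236
t 40.25 meas delta 176.0 r 48.8 z 0.1636 F [-2.2  4.   3.5] w 23.6
207 [26.0, 4.0, -0.5]
234 [44.0, 19.5, -0.5]
261 [52.5, 41.0, -1.0]
288 [51.0, 64.5, -0.5]
315 [38.5, 84.0, -0.5]
342 [18.5, 96.5, -0.0]
369 [-4.5, 98.0, 0.5]
396 [-26.5, 89.0, 0.5]
423 [-41.5, 71.0, 1.0]
450 [-46.5, 48.5, 1.0]
```

```bash
python3 -m pendant '[[0,[26,4,-0.5],0],[0,[44,19.5,-0.5],0],[0,[52.5,41,-1],0],[0,[51,64.5,-0.5],0],[0,[38.5,84,-0.5],0],[0,[18.5,96.5,0],0],[0,[-4.5,98,0.5],0],[0,[-26.5,89,0.5],0],[0,[-41.5,71,1],0],[0,[-41.5,71,1],0]]'; python3 -c "
from h import *
circ(63,12,C=(.607,-.0608))
crop(grab('top','t15'),115,85,215,145,7.5,'t15c')
crop(grab('scene','s15'),260,210,370,280,7,'s15c')"
```

```text
time_s: 41.5
position: [0.5615, -0.0818, 0.1636]
tool_rot: [[1.0, 0.004, -0.014], [0.004, -1.0, -0.002], [-0.014, 0.002, -1.0]]
wrist_force: [7.3, 3.4, -4.8]
gripper_width: 0.0234
t 41.5 meas delta 65.3 r 50.1 z 0.1636 F [ 7.3  3.4 -4.8] w 23.4
75 [-3.0, -8.0, 0.0]
87 [-4.5, -18.5, 0.0]
99 [-4.0, -29.0, 0.0]
111 [-1.0, -39.0, -0.0]
123 [4.0, -48.0, -0.0]
135 [10.5, -56.5, -0.0]
147 [18.5, -63.0, -0.5]
159 [28.0, -67.5, -0.5]
171 [38.0, -70.0, -0.5]
183 [48.5, -70.5, -1.0]
```

View pics/t15c.png

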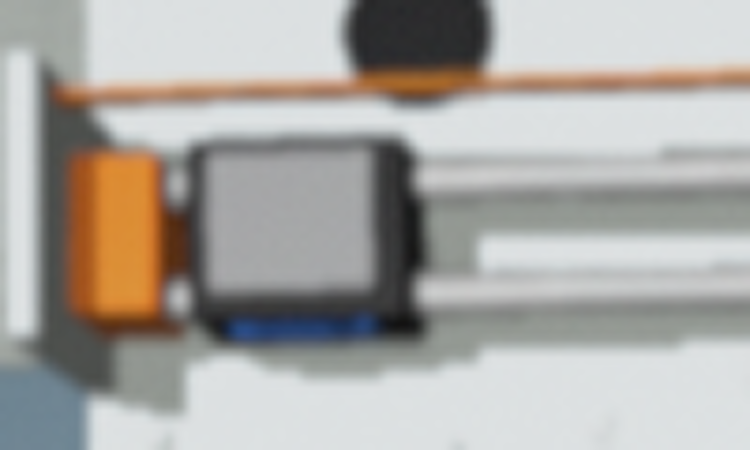

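View pics/s15c.png

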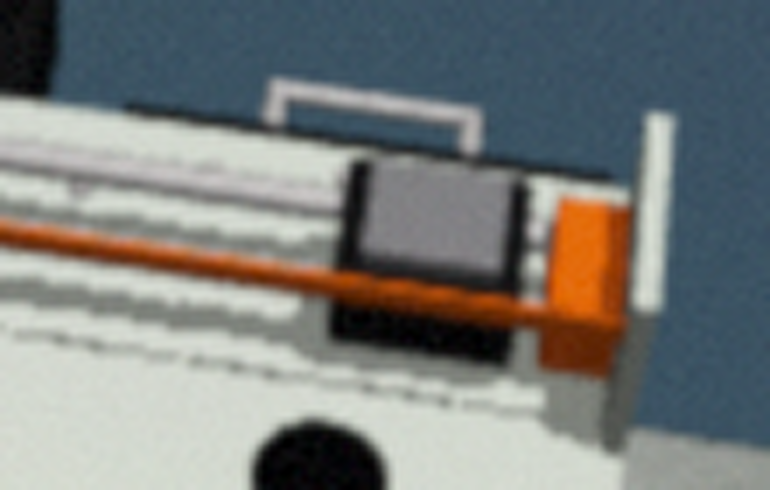

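The carriage face is at top crop 190 and the stop at 162, so about 11 mm or roughly 100° is left. I'll use smaller steps and watch the force.

```bash
python3 -m pendant '[[0,[-3,-8,0],0],[0,[-4.5,-18.5,0],0],[0,[-4,-29,0],0],[0,[-1,-39,0],0],[0,[4,-48,0],0],[0,[10.5,-56.5,0],0],[0,[18.5,-63,-0.5],0],[0,[18.5,-63,-0.5],0]]'; python3 -c "
from h import *
circ(147,6,C=(.607,-.0608))
crop(grab('top','t16'),115,85,215,145,7.5,'t16c')"
```

```text
time_s: 42.6
position: [0.5811, -0.0194, 0.1636]
tool_rot: [[1.0, 0.004, -0.014], [0.004, -1.0, -0.002], [-0.014, 0.002, -1.0]]
wrist_force: [3.3, -1.2, -1.8]
gripper_width: 0.0231
t 42.6 meas delta 148.0 r 48.9 z 0.1636 F [ 3.3 -1.2 -1.8] w 23.1
153 [3.0, -3.0, -0.0]
159 [8.0, -5.0, -0.0]
165 [13.0, -7.0, -0.0]
171 [18.0, -8.0, -0.5]
177 [23.5, -8.5, -0.5]
183 [28.5, -8.5, -0.5]
189 [34.0, -8.0, -0.5]
195 [39.0, -6.5, -0.5]
201 [44.0, -5.0, -0.5]
207 [48.5, -3.0, -0.5]
```

View pics/t16c.png

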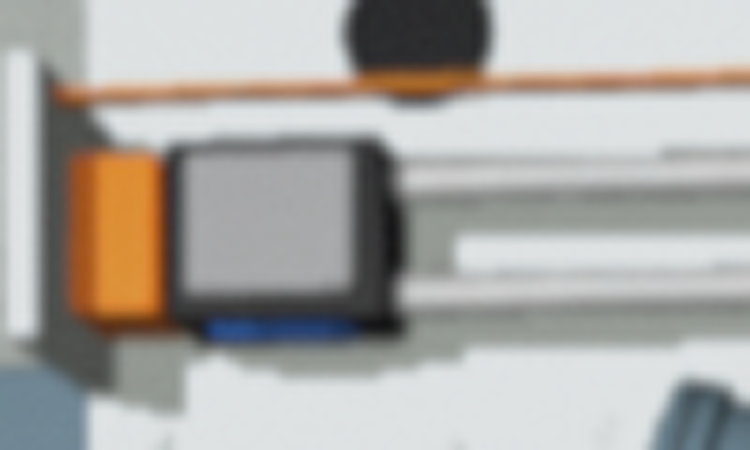

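Almost touching (about 165 against 162). I'll creep on until the force rises.

```bash
python3 -m pendant '[[0,[3,-3,0],0],[0,[8,-5,0],0],[0,[8,-5,0],0]]'; python3 -c "
from h import *
circ(159,5,3,C=(.607,-.0608))"
```

```text
time_s: 43.02
position: [0.5893, -0.0152, 0.1636]
tool_rot: [[1.0, 0.004, -0.013], [0.004, -1.0, -0.004], [-0.013, 0.004, -1.0]]
wrist_force: [3.9, -4.5, -1.8]
gripper_width: 0.0237
t 43.02 meas delta 158.8 r 48.9 z 0.1636 F [ 3.9 -4.5 -1.8] w 23.7
164 [4.0, -2.5, -0.0]
169 [8.0, -3.5, -0.0]
174 [12.5, -4.0, -0.0]
```

```bash
python3 -m pendant '[[0,[4,-2,0],0],[0,[8,-3.5,0],0],[0,[8,-3.5,0],0]]'; python3 -c "
from h import *
circ(169,5,3,C=(.607,-.0608))"
```

```text
time_s: 43.4
position: [0.5977, -0.0127, 0.1636]
tool_rot: [[1.0, 0.004, -0.013], [0.004, -1.0, -0.005], [-0.013, 0.005, -1.0]]
wrist_force: [0.3, -4.7, -1.2]
gripper_width: 0.0234
t 43.4 meas delta 169.1 r 49.0 z 0.1636 F [ 0.3 -4.7 -1.2] w 23.4
174 [4.0, -1.5, -0.0]
179 [8.5, -2.0, -0.0]
184 [13.0, -1.5, -0.0]
```

```bash
python3 -m pendant '[[0,[4,-1,0],0],[0,[8.5,-1,0],0],[0,[8.5,-1,0],0]]'; python3 -c "
from h import *
circ(179,5,3,C=(.607,-.0608))
crop(grab('top','t17'),115,85,215,145,7.5,'t17c')"
```

```text
time_s: 43.78
position: [0.6066, -0.0118, 0.1636]
tool_rot: [[1.0, 0.004, -0.012], [0.004, -1.0, -0.005], [-0.012, 0.005, -1.0]]
wrist_force: [1.3, -5.0, 0.3]
gripper_width: 0.0238
t 43.77 meas delta 179.6 r 49.0 z 0.1636 F [ 1.3 -5.   0.3] w 23.8
184 [4.0, -1.0, -0.0]
189 [8.0, -0.5, -0.0]
194 [12.5, 0.5, -0.0]
```

View pics/t17c.png

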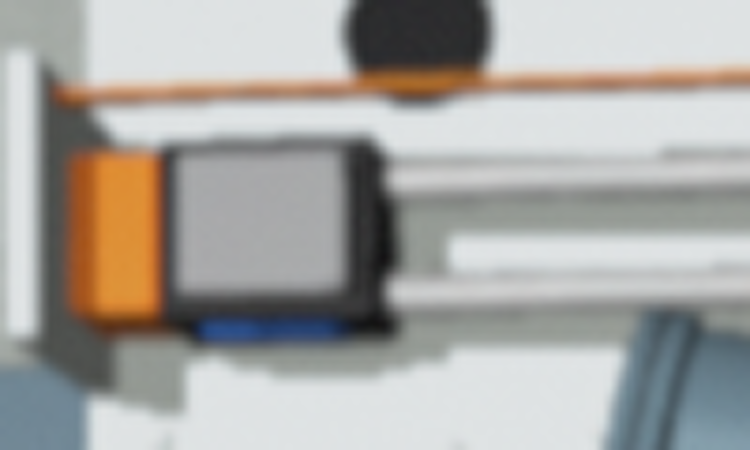

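```bash
python3 -m pendant '[[0,[4,0,0],0],[0,[8,0.5,0],0],[0,[8,0.5,0],0]]'; python3 -c "
from h import *
circ(189,5,3,C=(.607,-.0613))"
python3 -m pendant '[[0,[4,0.8,0],0],[0,[8,2,0],0],[0,[8,2,0],0]]'; python3 -c "
from h import *
circ(199,5,3,C=(.607,-.0613))
crop(grab('top','t18'),115,85,215,145,7.5,'t18c')"
```

```text
time_s: 44.2
position: [0.6077, -0.0117, 0.1634]
tool_rot: [[1.0, 0.004, -0.027], [0.004, -1.0, -0.005], [-0.027, 0.005, -1.0]]
wrist_force: [-21.9, -4.5, 13.9]
gripper_width: 0.0236
t 44.2 meas delta 180.8 r 49.6 z 0.1634 F [-21.9  -4.5  13.9] w 23.6
194 [11.5, 1.0, -0.5]
199 [15.5, 2.5, -0.5]
204 [19.5, 4.0, -0.5]
time_s: 44.58
position: [0.6077, -0.0118, 0.1634]
tool_rot: [[0.999, 0.005, -0.043], [0.005, -1.0, -0.002], [-0.043, 0.002, -0.999]]
wrist_force: [-25.0, -0.3, 16.7]
gripper_width: 0.0232
t 44.58 meas delta 180.8 r 49.5 z 0.1634 F [-25.   -0.3  16.7] w 23.2
204 [19.5, 4.0, -1.0]
209 [23.5, 6.0, -1.0]
214 [27.0, 8.0, -1.5]
```

View pics/t18c.png

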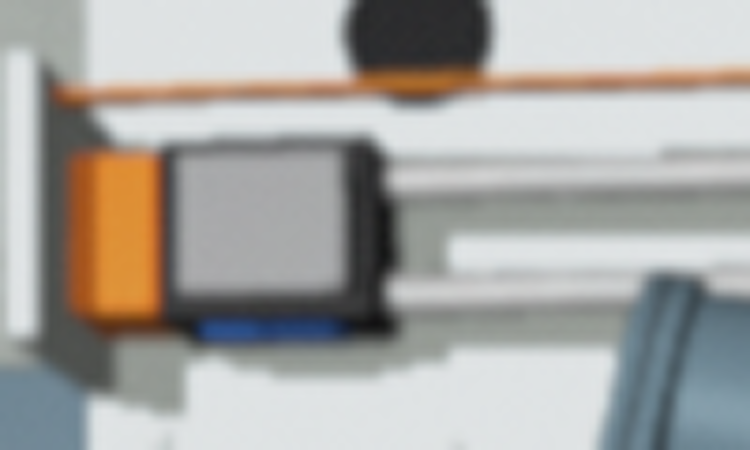

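It is at the stop: 25 N, the crank no longer moves, and the face is flush against the orange block. Release, lift and move clear.

```bash
python3 -m pendant '[[0,[-1,0,0],0],[20,[-1,0,0],0],[50,[-1,0,0],0],[50,[-1,0,0],0],[50,[-1,0,0],0],[50,[-1,0,-30],0],[50,[-3,0,-70],0],[50,[-50,0,-100],0],[50,[-110,0,-100],0],[50,[-170,0,-100],0]]'; python3 - <<'E'
from h import *
st()
im=grab("top","t19");crop(im,100,60,440,300,2.3,"t19c")
s=grab("scene","s19");crop(s,120,110,420,290,2.6,"s19c")
a=red(im,220,140,285,195);print("crank",(onz("top",*a[0],.2)*1000).round(1))
E
```

```text
time_s: 45.88
position: [0.4408, -0.0123, 0.271]
tool_rot: [[0.999, 0.006, -0.042], [0.006, -1.0, -0.002], [-0.042, 0.002, -0.999]]
wrist_force: [-0.4, -0.2, 0.3]
gripper_width: 0.0497
t 45.88 p [440.8 -12.3 271. ] yaw(toolx) 0.0057 F [-0.4 -0.2  0.3] w 49.7 j6 1.3 j1 -0.27
crank [606.6 -13.1 200. ]
```

View pics/t19c.png

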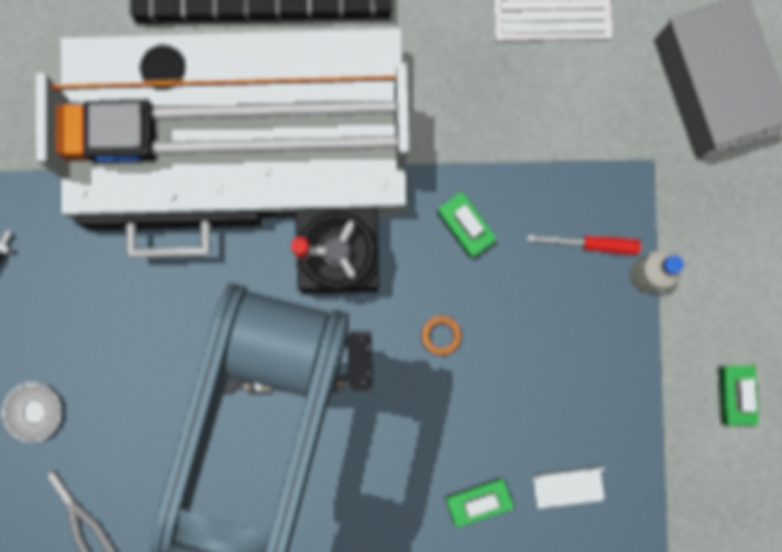

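View pics/s19c.png

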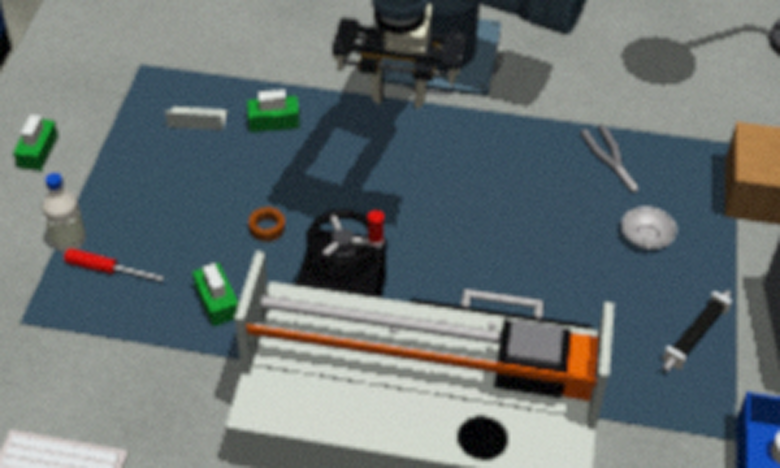

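The carriage sits flush against the orange stop, the drawer is closed with its handle at the starting row (169.6 vs 170 px), the other objects are in place, and the arm is clear. Handing in.

```bash
python3 -c "
from workcell import robot
print(robot.finish_job())"
```

```text
the job is handed in; nothing more can be done
None
```

The printer is set up as asked and the job is handed in at about 46 s on the robot's clock. I pulled the drawer out to about 0.18 m and stood the cyan, black and yellow cartridges upright in it. No magenta cartridge was on the bench. I then pushed the drawer home and wound the handwheel clockwise about 3.25 turns, until the carriage met the orange stop.

**Yellow cartridge:** It had been knocked about 27 mm aside during the run, so I measured it again before lifting it.

**Last checks:**
- **Cartridges:** All three were seen upright in the tray before I closed it. They can't be seen with the drawer shut.
- **Drawer:** It stopped moving at 17 N of push, and the handle was back at its starting place in the picture.
- **Carriage:** The crank stopped moving at about 25 N, and the carriage face was flush with the stop.
- **Release and bench:** The crank was released and the arm was clear. The look-alikes and other bench items showed no shift by eye; I did not measure them.

**Disagreements:**
- My mask could not pick out the black cartridge inside the tray, so I checked that one by eye only.
- The carriage gap I first estimated called for about 3.4 turns, slightly more than it took.
- The tool ended tilted by about 0.04 rad after pressing against the stop.

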